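# Load two battery packs into a spring-loaded magazine

### The arm

A 6-joint arm with a two-finger parallel gripper is mounted at the origin on the work surface. World frame = base frame: x ahead of the robot, y to its left, z up, the work surface at z = 0. Lengths are in m, angles in rad, forces in N, time in s.
With the tool pointing down it reaches from about 0.325 to 0.775 m from the base axis. Payload 9.3 kg.
Tool frame: the origin (TCP) lies on the centre line of the jaws, within the pads' length; the fingertips stand 22 mm ahead of it and the grasp point (between the pads) lies 3 mm ahead of it; x points along the fingers, z is the direction in which the jaws open and shut, and the axes are right-handed (so a half turn about x gives the same grasp; the last joint's range is limited). The gripper opens to 85 mm and grips with 20 to 120 N. Pads are 22 mm wide; open, the fingers measure 114 mm over their backs; the gripper's body (76 mm by 85 mm) begins 54 mm behind the grasp point. The pads swing forward as they close: fully open they stand 13 mm farther back than shut.
Start: joints at [1.117, 0.259, 0.021, 1.334, 0, 1.418], TCP at [0.163, 0.525, 0.253] pointing down, gripper open.
Joint ranges: [-3.04, 3.04], [-0.91, 1.82], [-1.04, 1.36], [-1.92, 1.95], [-1.52, 1.45], [-3.14, 3.14]. Speed limits (rad/s): [2.22, 2.22, 2.79, 3.14, 3.14, 3.14].

### API

Orientations are given as a unit quaternion [x, y, z, w].
In Python, from station import * gives the robot as it stands.
- The arm moves only by the tool carry_out, never from a script. Its argument "series" is a list that holds one entry, the list of rows, each a list of 7 numbers: the shift along the tool's x, y, z in units of 80 mm (1.0 is 80 mm), then the turn, a rotation vector about the tool's x, y, z in units of 120 degrees (1.0 is 120 degrees), then the finger opening in mm, from 0 to 85.4. A call has exactly 8 rows; each row is the pose to reach, as a shift and turn from the pose commanded when the call began, along the tool's axes at that moment; what a row does not reach only later rows make up. A row lasts 1/12 s, in which the tool goes at most 41.7 mm and 7.16 degrees, less where a joint would pass 70% of its speed; a pose out of reach is approached as far as the arm can. A call with a number of a shift or a turn outside -1 to 1 is refused whole. A call with a gripper value outside its range is refused whole. The fingers move at their own pace and stop on an object; "grip_force" is the grip in N (left out, the last holds). Time passes only in rows, so rows that repeat a pose let the fingers close, or fill a call up. It gives the time, the measured TCP pose, the force and the opening at its end, in the units of the state.
- get_state(): the state, without advancing time (a new reading comes with each control period).
- capture(name): name is "scene" or "top" or "wrist"; returns the picture (400x640x3 uint8, red, green, blue); there is no depth.
- camera_model(name): a dict with "intrinsics" (3x3 intrinsics, pixels), "world_from_camera" (4x4, takes a point from camera to world coordinates); the wrist camera has in their place "mount" (4x4, takes a point from camera to tool coordinates, whose origin is the TCP and whose axes are the tool frame's). Camera axes: x right, y up, looking along -z (the intrinsics and any distortion apply to the point x, -y, -z); pixel columns grow to the right and rows downward; lengths in m; the calibration is good to about 2 mm. A picture is of the moment at which its call begins: read the wrist's pose just before it. camera_model takes no time and is no camera call.
- sign_off(): hands the job in, once; it reports no verdict.
The state is a dict: "time_s": time; "joint_pos": joint angles; "dq": joint speeds; "tau": joint torques, N m; "ee_pos": TCP position; "tcp_rot": TCP orientation; "wrist_force": force on the tool from outside, world axes, zero at the start; "ft_torque": the same for the moment, N m; "opening": finger opening in m.
Only numpy, scipy, OpenCV 4.12 (cv2) and the standard library are available. Lean on these libraries where they do the work, as an engineer would, in place of code of your own. Each camera call takes 0.05 s, during which the arm holds its last target.

### The job

Load both battery packs into the spring magazine, lying flat, brass contacts towards the magazine's metal column: push each one down past the sprung lips until it clicks in and stays under them, and let go of the first before bringing the second. Press gently, feeling the way: stop as soon as the full stack meets its hard stop, for the packs must never be pressed on each other with more than 25 N. Leave the other things on the table where they are.

Things in the scene. Friction and masses are not known exactly. Their poses are not given: they have to be found in the camera images.
- pack_a_mid (a point): a 60 x 34 x 24 mm black plastic battery pack, 0.12 kg, lying flat at the start, with a grey band round one end and two brass contact strips at the other. This point is its centre (12 mm above its underside); x runs lengthwise towards the brass contacts, y across its 34 mm width, z up
- pack_b_mid (a point): the second pack, the same as the first: a 60 x 34 x 24 mm black plastic battery pack, 0.12 kg, lying flat at the start, with a grey band round one end and two brass contact strips at the other. This point is its centre (12 mm above its underside); x runs lengthwise towards the brass contacts, y across its 34 mm width, z up
- pack_a_contacts (a point): centre of the first pack's brass-contact end face, 30 mm along x from its centre; same axes
- pack_b_contacts (a point): the same on the second pack
- dock: the magazine's fixed foot, a dark steel plate 150 x 90 x 10 mm. Origin at table height under the middle of the magazine's cavity; x lengthwise through the cavity to the metal column, y across, z up. The grey magazine on it is clamped h higher than the _nominal points below; h is 0 to 18 mm, differs each run, is NOT given and must be felt. Cavity 64 mm (x) by 37 mm (y), open on top
- column_top (a point): top of the aluminium column at one end of the foot (12 mm thick, 44 mm wide, top 76 mm above the table), 64 mm along x from the foot's origin: the packs' brass contacts must face it
- lips_nominal (a point): cavity middle, level with the flat undersides of the lips if h = 0 (70 mm up). A steel lip at each x end, 20 mm wide, tip 3 mm high; gap between tips 51 mm. Above the tips they slope outwards at 60 degrees from level to 16 mm above this point. Each is sprung (1.8 N plus 0.28 N per mm outwards) and snaps over a pack whose top is below the undersides; a pack not fully under is lifted out again
- rest_nominal (a point): cavity middle, where the underside of an unpushed pack rests on the lips' slopes if h = 0 (about 81 mm up)
- posts_nominal (a point): cavity middle, level with the tops of the four corner posts if h = 0 (84 mm up; flared tips 12 mm higher). Posts: 15 mm long in x, inner faces 18.5 mm from the middle in y. Between them the long sides are open over 39 mm in x, down to 28 mm above the table (plus h), so fingers holding a pack by its long sides can go down with it and open there
- follower_nominal (a point): cavity middle, top of the sprung follower plate when empty and h = 0 (68 mm up). It carries the packs and lifts them against the lips with 4 N plus 0.05 N per mm. One pack alone meets the stop only when its top is 25 mm below the lips. Going past the lips takes up to 15 N for a moment (underside near the tips), then 2 to 8 N down to the stop
- stop_nominal (a point): cavity middle, where the follower's top stops hard if h = 0 (20.2 mm up): 47.8 mm of travel, about 2 mm past the point where the second pack's top is level with the lips' undersides. The stop is rigid: the force climbs steeply there
- pack_a: the first pack as a whole, its origin at the centre of its underside, axes as its centre point
- pack_b: the same for the second pack
- spool: bystander: reel of solder wire standing on end, 52 mm diameter, 32 mm high; origin at the centre of its underside
- meter: bystander: grey hand meter lying flat, 75 x 145 x 34 mm; origin at the centre of its underside
- screwdriver: bystander: screwdriver lying on the table; origin in its underside
- parts_tray: bystander: open clear plastic tray, 120 x 90 x 30 mm; origin at the centre of its underside
Mind the look-alikes: they are no part of the job. Leave any blue or green look-alike of the pack_b alone. Several things have the shape of the dock; the one meant has the colours described above.

How it is judged:
By the outcome, as a careful person would: the job done as asked, in the order asked, and still so for the second after the job is handed in, with the robot touching nothing.
It also fails if it takes over 58 s, if anything falls off the work surface, if the arm or the gripper's body presses on something with over 40 N, if the wrist force passes 120 N, or if a joint passes its speed limit or range.

## Working session

There is one attempt and no reset: what is moved stays moved. The work goes in short steps, Python scripts to look and compute and a tool call to move; the robot and the scene stay as the last step left them, time stands still between calls to the robot, and variables do not carry over. Pictures are saved under pics/ and viewed, and the job is handed in when it is done.

Besides the shell and the picture viewer there is one more tool, called after ">>>" as name(argument=value, ...), one argument or row to a line, values as JSON. carry_out: Moves the arm, as the interface text tells. Its arguments: {"type":"object","properties":{"series":{"type":"array","items":{"type":"array","items":{"type":"array","items":{"type":"number"}}}},"grip_force":{"type":"number"}},"required":["series"]}

```bash
mkdir -p pics; ls
cat > h.py <<'E'
from station import *
import numpy as np, cv2
from scipy.spatial.transform import Rotation as R
def save(im,n,crop=None,s=1):
    if crop: im=im[crop[1]:crop[3],crop[0]:crop[2]]
    im=cv2.resize(im,None,fx=s,fy=s,interpolation=cv2.INTER_CUBIC)
    cv2.imwrite('pics/'+n+'.png',im[:,:,::-1])
def T(name,st=None):
    m=camera_model(name)
    if 'mount' in m:
        W=np.eye(4);W[:3,:3]=R.from_quat(st['tcp_rot']).as_matrix();W[:3,3]=st['ee_pos']
        return W@np.array(m['mount'])
    return np.array(m['world_from_camera'])
def proj(name,P,st=None):
    M=np.linalg.inv(T(name,st));K=np.array(camera_model(name)['intrinsics'])
    P=np.atleast_2d(P);c=P@M[:3,:3].T+M[:3,3]
    c=c*[1,-1,-1];u=c@K.T
    return u[:,:2]/u[:,2:]
def back(name,uv,z,st=None):
    M=T(name,st);K=np.array(camera_model(name)['intrinsics'])
    uv=np.atleast_2d(uv);d=np.c_[uv,np.ones(len(uv))]@np.linalg.inv(K).T*[1,-1,-1]
    d=d@M[:3,:3].T
    return M[:3,3]+d*((z-M[2,3])/d[:,2:])
E
python3 - <<'E'
from h import *
s=get_state();print(s)
for n in ['scene','top']:
    im=capture(n);np.save('pics/'+n,im);save(im,n+'0',s=1.25)
    m=camera_model(n);print(n,m)
print(camera_model('wrist'))
E
```

```text
pics
{'time_s': 0.0, 'joint_pos': array([1.11742540e+00, 2.59213309e-01, 2.07367235e-02, 1.33368103e+00,
       2.95621408e-06, 1.41820920e+00]), 'dq': array([-5.23790352e-04,  4.01803193e-05,  1.84154280e-04, -1.60198113e-03,
        1.88315347e-04,  1.76515904e-04]), 'tau': array([-1.07335803e-03, -5.55645025e+01,  3.44530571e+01,  1.39621893e-02,
       -3.50085056e-04, -2.08606320e-05]), 'ee_pos': array([0.16283294, 0.52507878, 0.25264481]), 'tcp_rot': array([-0.41966567,  0.56969575,  0.41922095,  0.56884205]), 'wrist_force': array([-0.12826951, -0.55822006, -0.23612639]), 'ft_torque': array([ 0.00324583,  0.02025137, -0.01998396]), 'opening': 0.08553018502424643}
scene {'intrinsics': array([[379.54829097,   0.        , 314.86717425],
       [  0.        , 379.54829097, 198.49584501],
       [  0.        ,   0.        ,   1.        ]]), 'world_from_camera': array([[-0.40244122, -0.77844216,  0.48173527,  1.0145772 ],
       [ 0.91539029, -0.34798818,  0.20239771,  0.17613675],
       [ 0.01008327,  0.52242897,  0.85262319,  0.93647197],
       [ 0.        ,  0.        ,  0.     
[... 282 characters left out ...]
  [-0.99953574,  0.02644024, -0.01514018, -0.0235554 ],
       [-0.01223951,  0.10661448,  0.9942251 ,  1.05930292],
       [ 0.        ,  0.        ,  0.        ,  1.        ]])}
{'intrinsics': array([[305.10137702,   0.        , 323.60493195],
       [  0.        , 305.10137702, 195.85614453],
       [  0.        ,   0.        ,   1.        ]]), 'mount': array([[-7.81098676e-04,  2.98893246e-01, -9.54286234e-01,
        -1.20588270e-01],
       [ 6.88654495e-04,  9.54286460e-01,  2.98892753e-01,
         7.54073491e-02],
       [ 9.99999458e-01, -4.23708771e-04, -9.51226069e-04,
        -3.73398105e-04],
       [ 0.00000000e+00,  0.00000000e+00,  0.00000000e+00,
         1.00000000e+00]])}
```

View pics/scene0.png

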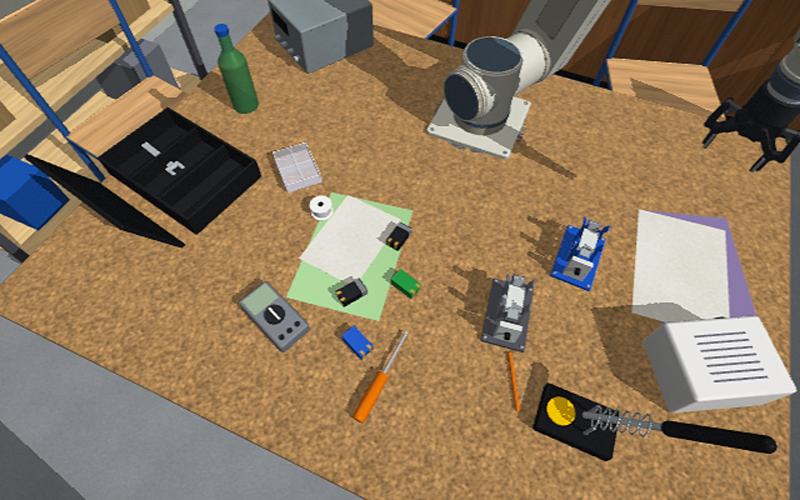

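View pics/top0.png

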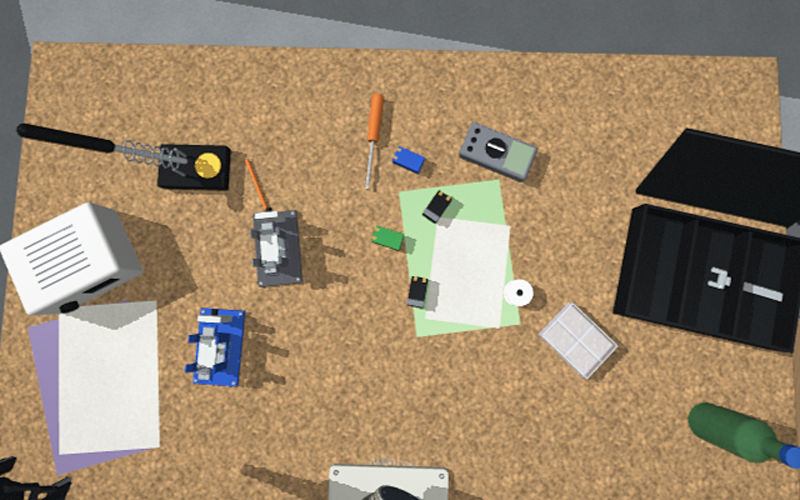

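The picture shows the two black packs at about (437,207) and (418,291) in the top view, and the dark dock at (277,247) with its column at the upper end. I'll zoom in next.

Run:
```python
from h import *
t=np.load('pics/top.npy');s=np.load('pics/scene.npy')
save(t,'tp',(310,145,410,255),7) if 0 else save(t,'tp',(310,145,390,255),5)
save(t,'td',(190,155,260,240),7)
save(s,'sd',(370,210,440,290),7)
save(s,'sp',(260,170,340,250),7)
```

```text
(no output)
```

View pics/tp.png

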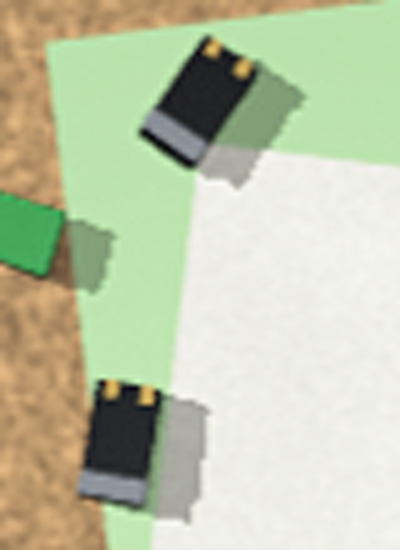

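View pics/td.png

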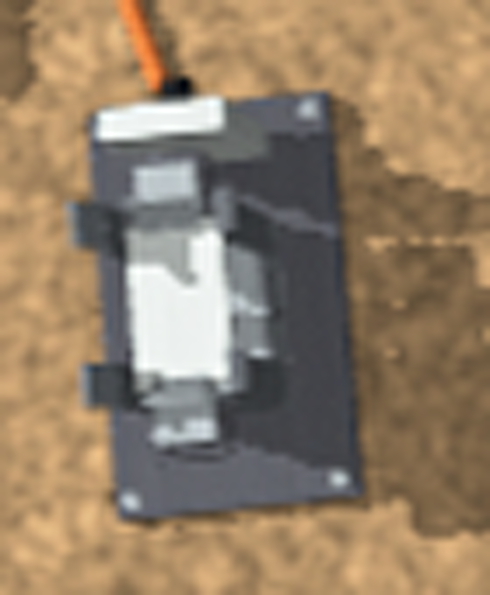

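View pics/sd.png

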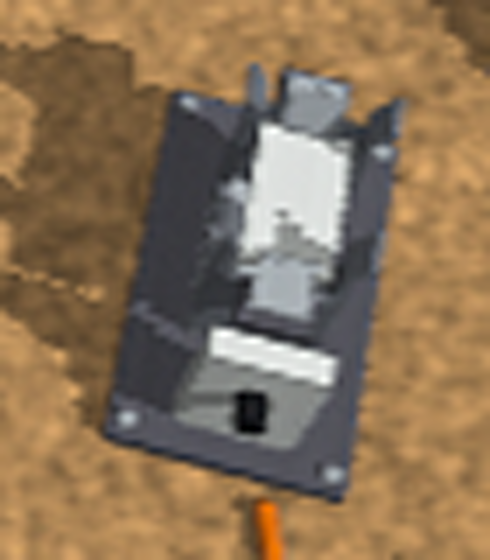

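View pics/sp.png

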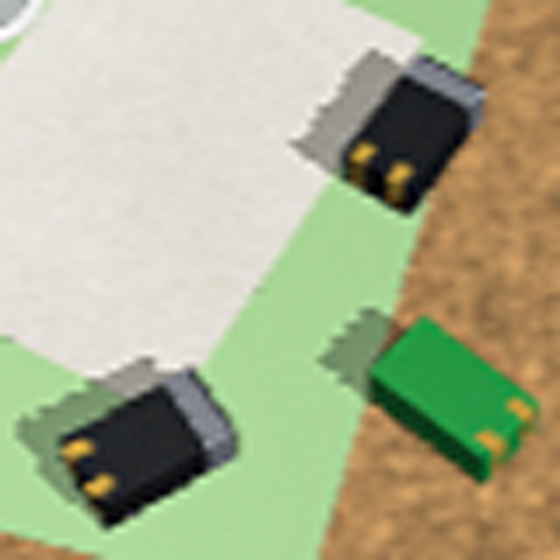

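```bash
cat > fit.py <<'E'
from h import *
from scipy.optimize import least_squares
def fit(obs,x0):
    # obs: list (cam, local pts Nx3, px Nx2, st)
    def f(p):
        c,s=np.cos(p[2]),np.sin(p[2]);M=np.array([[c,-s,0],[s,c,0],[0,0,1]])
        return np.concatenate([(proj(n,L@M.T+[p[0],p[1],0],st)-px).ravel() for n,L,px,st in obs])
    r=least_squares(f,x0,loss='soft_l1');return r.x,f(r.x).reshape(-1,2)
def cr(pts,o,s): return (np.array(pts,float)+.5)/s-.5+np.array(o)
PK=np.array([[30,17,24],[30,-17,24],[-30,-17,24],[-30,17,24]])/1e3
E
python3 - <<'E'
from fit import *
# top view: image up = +x world, left = +y. corners: contact-left(+y), contact-right, band-right, band-left
t=(310,145)
far=cr([(207,36),(258,66),(195,165),(142,130)],t,5)
near=cr([(98,380),(161,384),(146,507),(80,497)],t,5)
o=(260,170)
# scene: contacts end lower-left
fs=cr([(108,507),(60,438),(180,372),(208,455)],o,7)
ns=cr([(408,195),(345,160),(418,58),(478,105)],o,7)
for nm,a,b in [('far',far,fs),('near',near,ns)]:
    g=back('top',a,.024).mean(0)
    print(nm,g)
    for obs in ([('top',PK,a,None)],[('scene',PK,b,None)],[('top',PK,a,None),('scene',PK,b,None)]):
        x,r=fit(obs,[g[0],g[1],0.]);print(x.round(4),np.degrees(x[2]).round(1),r.round(1).tolist())
D=np.array([[75,45,10],[75,-45,10],[-75,-45,10],[-75,45,10]])/1e3
C=np.array([[70,22,76],[70,-22,76],[58,-22,76],[58,22,76]])/1e3
dt=cr([(90,112),(328,92),(365,492),(120,518)],(190,155),7)
ct=cr([(95,112),(222,97),(222,128),(97,140)],(190,155),7)
ds=cr([(340,500),(103,436),(172,92),(403,108)],(370,210),7)
cs=cr([(337,358),(210,328),(208,352),(333,387)],(370,210),7)
cs=cs[[0,1,2,3]]
# scene column: far-from camera edge is -x side
cs=cr([(333,387),(208,352),(212,328),(338,358)],(370,210),7)
for obs in ([('top',D,dt,None)],[('top',C,ct,None)],[('scene',D,ds,None)],[('scene',C,cs,None)],[('top',D,dt,None),('top',C,ct,None),('scene',D,ds,None),('scene',C,cs,None)]):
    x,r=fit(obs,[.47,.27,0.]);print(x.round(4),np.degrees(x[2]).round(1),r.round(1).tolist())
E
```

```text
far [ 0.63014677 -0.08344871  0.024     ]
[ 0.6302 -0.0835 -0.5539] -31.7 [[-0.5, -0.8], [0.6, 0.4], [0.3, 0.3], [-0.4, -0.0]]
[ 0.6348 -0.0834 -0.6348] -36.4 [[-2.5, 0.6], [-1.4, 0.4], [1.4, -0.0], [3.3, -2.1]]
[ 0.6313 -0.0833 -0.5543] -31.8 [[-0.5, -1.2], [0.5, 0.0], [0.3, -0.2], [-0.4, -0.5], [-1.0, -0.0], [-0.8, 0.2], [1.1, -1.5], [3.9, -4.1]]
near [ 0.45640281 -0.04750635  0.024     ]
[ 0.4564 -0.0475 -0.1051] -6.0 [[-0.6, -0.5], [0.4, 0.5], [0.3, -0.1], [-0.1, 0.1]]
[ 0.462  -0.0452 -0.1633] -9.4 [[0.0, 0.7], [-1.0, 0.0], [-0.1, 0.1], [1.3, -1.2]]
[ 0.458  -0.0469 -0.1167] -6.7 [[-0.6, -1.2], [0.3, -0.0], [-0.1, -0.7], [-0.4, -0.7], [0.6, -0.6], [-0.7, -0.8], [-0.6, -1.1], [1.0, -2.9]]
[0.5383 0.2401 0.1324] 7.6 [[-0.3, 0.1], [0.5, -0.7], [0.1, 0.3], [-0.2, 0.3]]
[0.5313 0.2415 0.1308] 7.5 [[-0.1, -0.5], [-0.1, -0.2], [0.3, 0.3], [-0.0, 0.4]]
[0.5394 0.2413 0.1352] 7.7 [[1.0, -0.0], [-0.2, -0.3], [-0.1, -0.8], [-0.5, 5.1]]
[0.5336 0.2411 0.1386] 7.9 [[0.1, 0.2], [-0.2, 0.5], [0.0, -0.5], [0.0, -0.2]]
[0.5348 0.2407 0.1427] 8.2 [[-0.9, 1.6], [-0.1, 0.5], [0.1, 1.4], [-0.2, 1.8], [-0.0, -1.7], [-0.0, -1.7], [0.4, -1.2], [0.1, -0.9], [1.5, -1.8], [0.3, -1.8], [-0.0, -2.2], [-0.5, 3.4], [-0.1, 0.6], [-0.4, 0.9], [-0.2, -0.1], [-0.2, 0.2]]
```

```bash
cat > go.py <<'E'
from h import *
import sys
def rel(x,y,z,yaw,st=None,verbose=True):
    """target TCP, tool z direction heading yaw (deg, world), pointing down -> units"""
    st=st or get_state()
    R0=R.from_quat(st['tcp_rot'])
    zx=np.array([np.cos(np.radians(yaw)),np.sin(np.radians(yaw)),0]);xx=np.array([0,0,-1.]);yy=np.cross(zx,xx)
    R1=R.from_matrix(np.c_[xx,yy,zx])
    d=R0.inv().apply(np.array([x,y,z])-st['ee_pos'])/0.08
    w=np.degrees((R0.inv()*R1).as_rotvec())/120
    return d,w
if __name__=='__main__':
    st=get_state();a=[float(v) for v in sys.argv[1:5]]
    M=R.from_quat(st['tcp_rot']).as_matrix()
    d,w=rel(*a,st)
    print('t',st['time_s'],'p',st['ee_pos'].round(4),'zhead',np.degrees(np.arctan2(M[1,2],M[0,2])).round(2),'F',np.round(st['wrist_force'],2),'op',round(st['opening'],4),'q',st['joint_pos'].round(3))
    print('d',d.round(3),'w',w.round(4))
E
python3 go.py .458 -.047 .2 83
python3 go.py .458 -.047 .2 -97
```

```text
t 0.1 p [0.1629 0.5251 0.2527] zhead 72.77 F [ 0.08 -0.74 -0.24] op 0.0858 q [1.117 0.259 0.021 1.334 0.    1.418]
d [ 0.665 -5.642 -5.737] w [-0.0853 -0.0005 -0.0001]
t 0.1 p [0.1629 0.5251 0.2527] zhead 72.77 F [ 0.08 -0.74 -0.24] op 0.0858 q [1.117 0.259 0.021 1.334 0.    1.418]
d [ 0.665 -5.642 -5.737] w [ 1.4147e+00 -2.0000e-04  8.0000e-04]
```

```bash
python3 go.py .46 .22 .28 90
```

```text
t 0.1 p [0.1629 0.5251 0.2527] zhead 72.77 F [ 0.08 -0.74 -0.24] op 0.0858 q [1.117 0.259 0.021 1.334 0.    1.418]
d [-0.339 -4.677 -2.543] w [-0.1436 -0.0005 -0.0002]
```

>>> carry_out(
  series=[
    [[0,-0.5,-0.5,0,0,0,85],[0,-0.8,-1,-0.05,0,0,85],[0,-0.9,-1,-0.1,0,0,85],[0,-1,-1,-0.14,0,0,85],[0,-1,-1,-0.14,0,0,85],[0,-1,-1,-0.14,0,0,85],[0,-1,-1,-0.14,0,0,85],[0,-1,-1,-0.14,0,0,85]],
  ],
)

```text
time_s: 0.77
ee_pos: [0.2152, 0.4257, 0.253]
tcp_rot: [-0.498, 0.502, 0.498, 0.502]
wrist_force: [0.4, 0.1, 0.8]
opening: 0.0844
```

```bash
python3 go.py .46 .22 .28 90
```

```text
t 0.7667 p [0.2152 0.4257 0.253 ] zhead 89.5 F [0.42 0.15 0.82] op 0.0844 q [ 0.927  0.134 -0.139  1.297  0.     0.935]
d [-0.338 -3.082 -2.545] w [-0.0041 -0.0002 -0.0002]
```

>>> carry_out(
  series=[
    [[-0.1,-0.3,-0.3,0,0,0,85],[-0.1,-0.7,-0.6,0,0,0,85],[-0.1,-1,-0.85,0,0,0,85],[-0.1,-1,-0.85,0,0,0,85],[-0.1,-1,-0.85,0,0,0,85],[-0.1,-1,-0.85,0,0,0,85],[-0.1,-1,-0.85,0,0,0,85],[-0.1,-1,-0.85,0,0,0,85]],
  ],
)

```text
time_s: 1.43
ee_pos: [0.2943, 0.3573, 0.2612]
tcp_rot: [-0.498, 0.502, 0.499, 0.501]
wrist_force: [0.4, -0.2, 0.2]
opening: 0.0851
```

>>> carry_out(
  series=[
    [[-0.1,-0.3,-0.3,0,0,0,85],[-0.1,-0.7,-0.6,0,0,0,85],[-0.1,-1,-0.85,0,0,0,85],[-0.1,-1,-0.85,0,0,0,85],[-0.1,-1,-0.85,0,0,0,85],[-0.1,-1,-0.85,0,0,0,85],[-0.1,-1,-0.85,0,0,0,85],[-0.1,-1,-0.85,0,0,0,85]],
  ],
)

```text
time_s: 2.1
ee_pos: [0.3737, 0.2888, 0.2694]
tcp_rot: [-0.499, 0.501, 0.499, 0.501]
wrist_force: [-0.0, 0.6, -0.4]
opening: 0.085
```

>>> carry_out(
  series=[
    [[-0.1,-0.3,-0.3,0,0,0,85],[-0.1,-0.7,-0.6,0,0,0,85],[-0.1,-1,-0.85,0,0,0,85],[-0.1,-1,-0.85,0,0,0,85],[-0.1,-1,-0.85,0,0,0,85],[-0.1,-1,-0.85,0,0,0,85],[-0.1,-1,-0.85,0,0,0,85],[-0.1,-1,-0.85,0,0,0,85]],
  ],
)

```text
time_s: 2.77
ee_pos: [0.4532, 0.2203, 0.2775]
tcp_rot: [-0.499, 0.501, 0.499, 0.502]
wrist_force: [1.2, -0.6, 0.4]
opening: 0.0851
```

```bash
python3 go.py .458 -.047 .2 83
python3 - <<'E'
from h import *
import pickle
st=get_state();im=capture('wrist');np.save('pics/w1',im);pickle.dump(st,open('pics/w1.pkl','wb'));save(im,'w1',s=1.25)
E
```

```text
t 2.7667 p [0.4532 0.2203 0.2775] zhead 89.66 F [ 1.21 -0.61  0.45] op 0.0851 q [ 0.286  0.173 -0.03   1.368  0.     0.292]
d [ 0.968 -0.079 -3.341] w [0.0555 0.0001 0.0001]
```

View pics/w1.png

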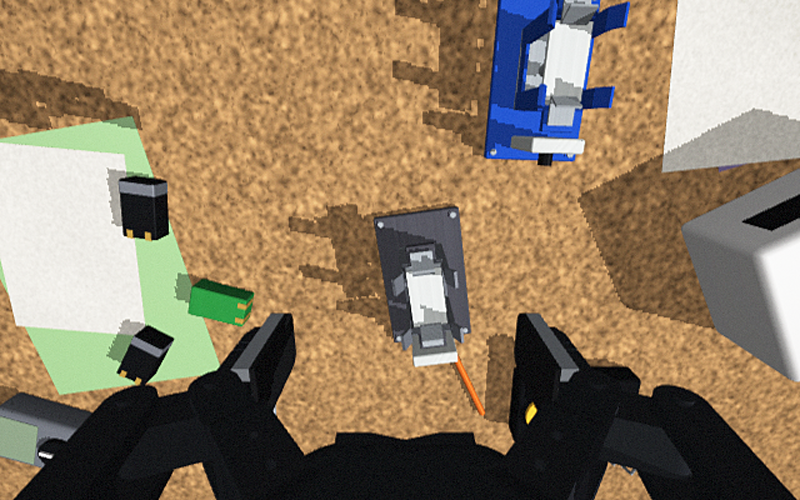

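Run:
```python
from h import *
w=np.load('pics/w1.npy')
save(w,'w1d',(290,155,385,300),5)
save(w,'w1p',(80,130,170,320),4)
```

```text
(no output)
```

View pics/w1d.png

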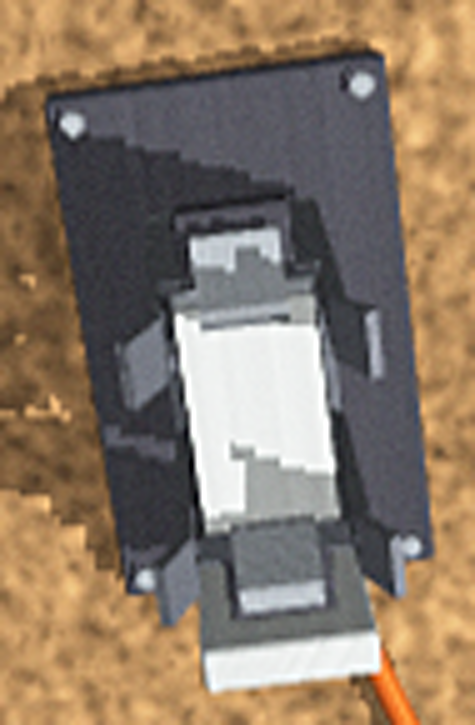

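View pics/w1p.png

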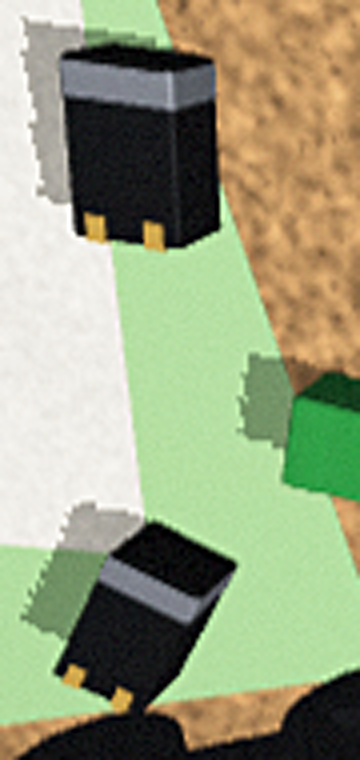

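Run:
```python
from fit import *
import pickle
st=pickle.load(open('pics/w1.pkl','rb'))
C=np.array([[70,22,76],[70,-22,76],[58,-22,76],[58,22,76]])/1e3
cw=cr([(380,663),(210,690),(205,657),(379,627)],(290,155),5)
D=np.array([[75,45,10],[75,-45,10],[-75,-45,10],[-75,45,10]])/1e3
dw=cr([(431,553),(128,592),(48,97),(380,60)],(290,155),5)
for obs in ([('wrist',C,cw,st)],[('wrist',D,dw,st)]):
    x,r=fit(obs,[.53,.24,0.1]);print(x.round(4),np.degrees(x[2]).round(1),r.round(1).tolist())
o=(80,130)
# near: local +y is image right
n=cr([(172,250),(76,232),(60,60),(168,72)],o,4)
f=cr([(135,712),(55,672),(148,522),(193,622)],o,4)
# top faces: near right edge of top face x~170 ; far: left edge (55,672)-(105,558.. )
n=cr([(172,250),(76,232),(60,60),(168,72)],o,4)
x,r=fit([('wrist',PK,n,st)],[.456,-.047,-.1]);print(x,np.degrees(x[2]),r.round(1).tolist())
# predicted corners of both packs w/ top-fit poses
for p in ([.4564,-.0475,-.105],[.6302,-.0835,-.554]):
    c,s=np.cos(p[2]),np.sin(p[2]);M=np.array([[c,-s,0],[s,c,0],[0,0,1]])
    P=np.r_[PK,PK*[1,1,0]]@M.T+[p[0],p[1],0]
    print(((proj('wrist',P,st)-o+.5)*4-.5).round(0).tolist())
```

```text
[0.5318 0.2379 0.1797] 10.3 [[1.3, 0.6], [-0.2, 0.9], [-0.9, -0.8], [0.1, -0.6]]
[0.5376 0.2409 0.1314] 7.5 [[0.7, 1.2], [-0.6, 0.9], [-1.3, -0.2], [1.1, -2.0]]
[ 0.45773356 -0.04769068 -0.17053331] -9.770838964406881 [[1.2, 1.2], [-1.9, 1.5], [-0.6, -2.2], [0.8, -0.6]]
[[183.0, 248.0], [75.0, 238.0], [51.0, 50.0], [164.0, 61.0], [227.0, 228.0], [125.0, 218.0], [104.0, 40.0], [211.0, 50.0]]
[[139.0, 715.0], [48.0, 674.0], [105.0, 547.0], [199.0, 592.0], [180.0, 674.0], [94.0, 634.0], [150.0, 513.0], [238.0, 556.0]]
```

Run:
```python
from fit import *
import pickle
st=pickle.load(open('pics/w1.pkl','rb'))
a=np.radians(7.55);ex=np.array([np.cos(a),np.sin(a)]);ey=np.array([-ex[1],ex[0]]);o=np.array([.532,.2400])
w=cr([(178,330),(205,530),(325,330),(340,515)],(290,155),5)
t=cr([(128,235),(140,385),(222,235),(230,378)],(190,155),7)
s=cr([(350,150),(335,250),(260,125),(245,240)],(370,210),7)
for z in (.068,.074,.08,.086):
    for n,p,q in(('wrist',w,st),('top',t,None),('scene',s,None)):
        b=back(n,p,z,q)[:,:2]-o
        print(z,n,'x',(b@ex*1e3).round(1),'y',(b@ey*1e3).round(1), 'ymid',(b@ey*1e3).mean().round(1))
```

```text
0.068 wrist x [-22.9  29.8 -18.2  30.2] y [-15.6 -16.2  18.3  16.7] ymid 0.8
0.068 top x [ 25.8 -26.4  22.4 -27.2] y [ 17.4  17.2 -15.  -13.9] ymid 1.4
0.068 scene x [-26.1  15.3 -27.   20.6] y [ 17.3  17.7 -15.9 -13.8] ymid 1.3
0.074 wrist x [-25.3  26.4 -20.7  26.8] y [-15.3 -15.9  18.   16.5] ymid 0.8
0.074 top x [ 24.9 -27.   21.5 -27.8] y [ 15.8  15.5 -16.4 -15.3] ymid -0.1
0.074 scene x [-22.7  18.5 -23.5  23.7] y [ 16.3  16.7 -16.7 -14.6] ymid 0.4
0.08 wrist x [-27.7  23.  -23.2  23.5] y [-15.  -15.6  17.6  16.2] ymid 0.8
0.08 top x [ 24.  -27.6  20.6 -28.4] y [ 14.1  13.9 -17.9 -16.7] ymid -1.6
0.08 scene x [-19.3  21.6 -20.1  26.8] y [ 15.3  15.7 -17.5 -15.4] ymid -0.4
0.086 wrist x [-30.1  19.7 -25.7  20.1] y [-14.7 -15.3  17.3  15.9] ymid 0.8
0.086 top x [ 23.1 -28.1  19.8 -29. ] y [ 12.5  12.3 -19.3 -18.2] ymid -3.2
0.086 scene x [-15.8  24.7 -16.7  29.9] y [ 14.3  14.7 -18.2 -16.2] ymid -1.3
```

>>> carry_out(
  series=[
    [[0,0,-0.3,0,0,0,85],[0,0,-0.7,0.02,0,0,85],[0,0,-1,0.06,0,0,85],[0,0,-1,0.06,0,0,85],[0,0,-1,0.06,0,0,85],[0,0,-1,0.06,0,0,85],[0,0,-1,0.06,0,0,85],[0,0,-1,0.06,0,0,85]],
  ],
)

```text
time_s: 3.48
ee_pos: [0.4534, 0.1403, 0.2773]
tcp_rot: [-0.466, 0.532, 0.466, 0.532]
wrist_force: [0.6, 1.5, 0.1]
opening: 0.0847
```

>>> carry_out(
  series=[
    [[0.1,0.05,-0.3,0,0,0,75],[0.2,0.1,-0.7,0,0,0,75],[0.3,0.13,-1,0,0,0,75],[0.3,0.13,-1,0,0,0,75],[0.3,0.13,-1,0,0,0,75],[0.3,0.13,-1,0,0,0,75],[0.3,0.13,-1,0,0,0,75],[0.3,0.13,-1,0,0,0,75]],
  ],
)

```text
time_s: 4.15
ee_pos: [0.4329, 0.0623, 0.2535]
tcp_rot: [-0.466, 0.532, 0.466, 0.532]
wrist_force: [-0.0, -0.2, -0.1]
opening: 0.0751
```

>>> carry_out(
  series=[
    [[0.1,0.05,-0.3,0,0,0,75],[0.2,0.1,-0.7,0,0,0,75],[0.4,0.13,-1,0,0,0,75],[0.4,0.13,-1,0,0,0,75],[0.4,0.13,-1,0,0,0,75],[0.4,0.13,-1,0,0,0,75],[0.4,0.13,-1,0,0,0,75],[0.4,0.13,-1,0,0,0,75]],
  ],
)

```text
time_s: 4.82
ee_pos: [0.4121, -0.0157, 0.2218]
tcp_rot: [-0.466, 0.532, 0.466, 0.532]
wrist_force: [0.7, -0.0, 0.1]
opening: 0.0749
```

```bash
python3 go.py .457 -.047 .2 82
python3 - <<'E'
from h import *
import pickle
st=get_state();im=capture('wrist');np.save('pics/w2',im);pickle.dump(st,open('pics/w2.pkl','wb'));save(im,'w2',s=1.25)
E
```

```text
t 4.8167 p [ 0.4121 -0.0157  0.2218] zhead 82.46 F [ 0.74 -0.04  0.1 ] op 0.0749 q [-0.242  0.036 -0.331  1.203  0.    -0.111]
d [ 0.273 -0.607 -0.315] w [0.0038 0.     0.0004]
```

View pics/w2.png

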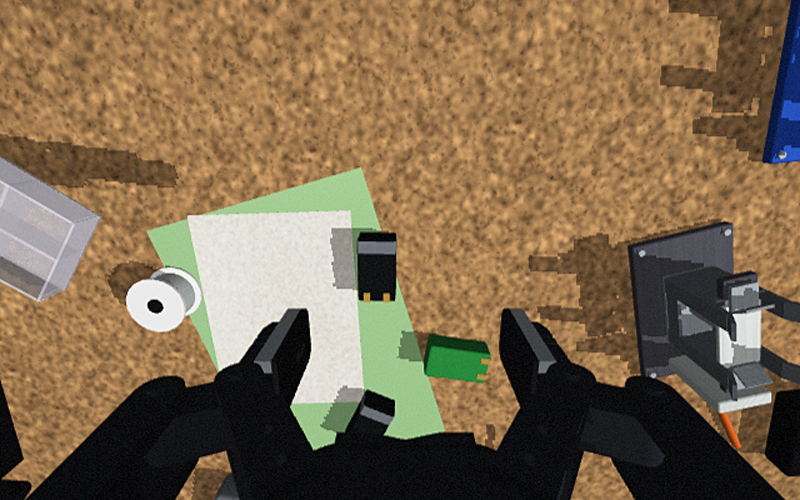

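Run:
```python
from h import *
w=np.load('pics/w2.npy')
save(w,'w2n',(275,180,330,245),9)
save(w,'w2d',(500,170,640,330),5)
```

```text
(no output)
```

View pics/w2n.png

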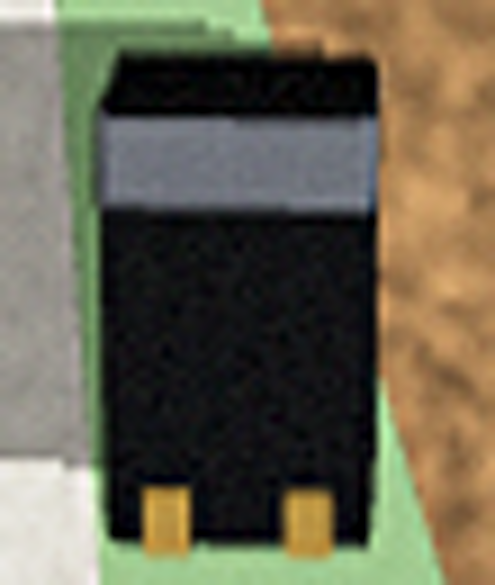

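View pics/w2d.png

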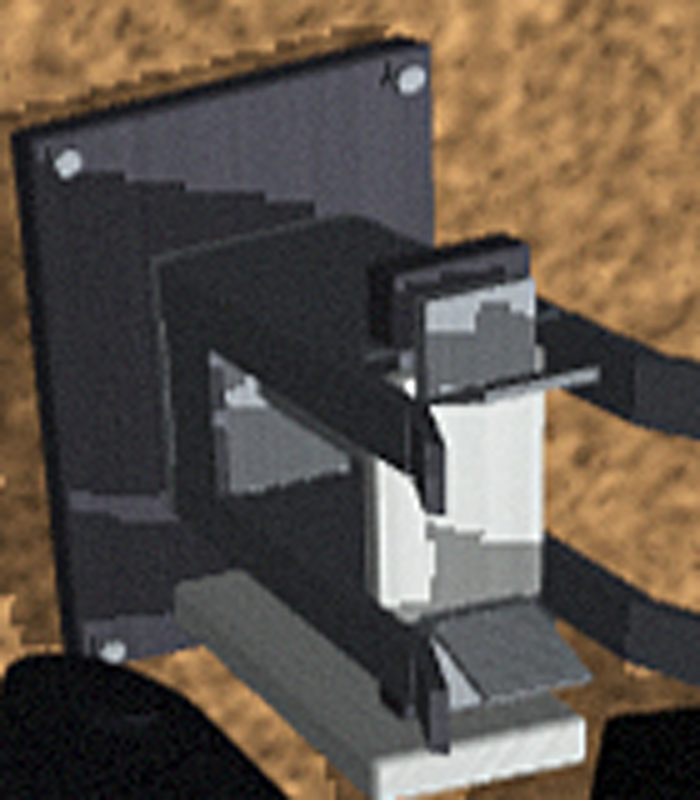

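```bash
python3 - <<'E'
from fit import *
import pickle
st=pickle.load(open('pics/w2.pkl','rb'))
n=cr([(372,548),(110,542),(98,113),(379,118)],(275,180),9)
x,r=fit([('wrist',PK,n,st)],[.456,-.047,-.1]);print(x,np.degrees(x[2]),r.round(2).tolist())
E
python3 go.py .457 -.047 .05 82
```

```text
[ 0.45771067 -0.04716906 -0.14859287] -8.513744329596248 [[0.24, 1.25], [-0.29, 1.45], [0.01, -1.02], [0.03, -1.05]]
t 4.8667 p [ 0.412  -0.0157  0.2217] zhead 82.45 F [ 0.17  1.06 -0.06] op 0.0749 q [-0.242  0.036 -0.331  1.203  0.    -0.111]
d [ 2.146 -0.607 -0.314] w [ 0.0038 -0.      0.0003]
```

>>> carry_out(
  series=[
    [[0.2,-0.3,-0.15,0,0,0,60],[0.4,-0.614,-0.31,0,0,0,60],[0.7,-0.614,-0.31,0.008,0,0,60],[1,-0.614,-0.31,0.008,0,0,60],[1,-0.614,-0.31,0.008,0,0,60],[1,-0.614,-0.31,0.008,0,0,60],[1,-0.614,-0.31,0.008,0,0,60],[1,-0.614,-0.31,0.008,0,0,60]],
  ],
)

```text
time_s: 5.53
ee_pos: [0.4578, -0.0475, 0.1429]
tcp_rot: [-0.462, 0.535, 0.461, 0.536]
wrist_force: [-0.2, 1.3, -0.1]
opening: 0.0594
```

```bash
python3 go.py .4577 -.0472 .026 81.5
python3 - <<'E'
from h import *
import pickle
st=get_state();im=capture('wrist');np.save('pics/w3',im);pickle.dump(st,open('pics/w3.pkl','wb'));save(im,'w3',s=1.25)
E
```

```text
t 5.5333 p [ 0.4578 -0.0475  0.1429] zhead 81.44 F [-0.2   1.26 -0.07] op 0.0594 q [-0.286  0.169 -0.39   1.009  0.    -0.137]
d [1.461 0.005 0.003] w [-0.0005 -0.0002  0.0012]
```

View pics/w3.png

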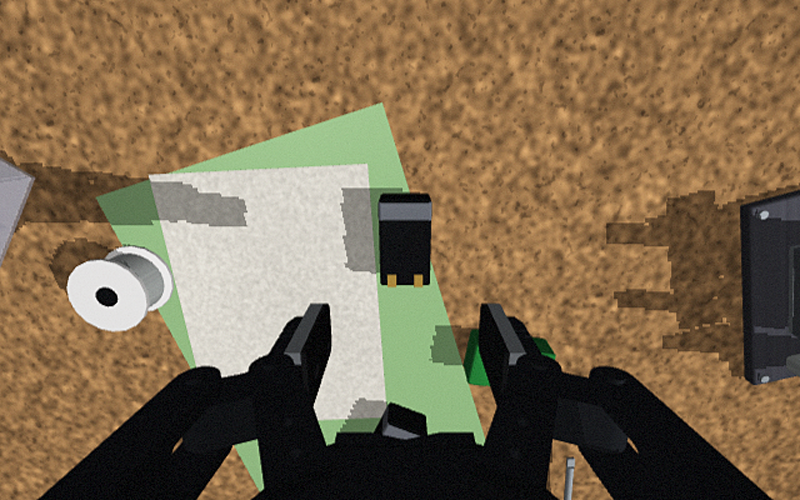

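Run:
```python
from h import *
w=np.load('pics/w3.npy')
save(w,'w3n',(295,145,355,240),8)
```

```text
(no output)
```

View pics/w3n.png

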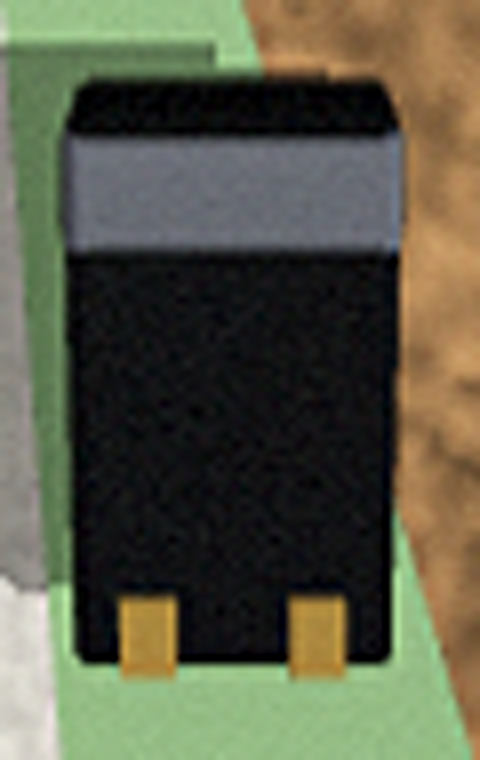

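Run:
```python
from fit import *
import pickle
st=pickle.load(open('pics/w3.pkl','rb'))
n=cr([(390,664),(79,664),(68,135),(402,135)],(295,145),8)
x,r=fit([('wrist',PK,n,st)],[.456,-.047,-.1]);print(x,np.degrees(x[2]),r.round(2).tolist())
```

```text
[ 0.45798398 -0.04755685 -0.14918216] -8.547508143516247 [[0.5, 2.25], [-0.5, 2.23], [-0.55, -1.22], [0.55, -1.2]]
```

>>> carry_out(
  series=[
    [[0.2,0,0,0,0,0,60],[0.4,0,0,0,0,0,60],[0.6,0,0,0,0,0,60],[0.8,0,0,0,0,0,60],[0.95,0,0,0,0,0,60],[1,0,0,0,0,0,60],[1,0,0,0,0,0,60],[1,0,0,0,0,0,60]],
  ],
)

```text
time_s: 6.25
ee_pos: [0.4575, -0.0476, 0.0622]
tcp_rot: [-0.461, 0.536, 0.461, 0.536]
wrist_force: [0.6, 0.5, 0.1]
opening: 0.0601
```

>>> carry_out(
  series=[
    [[0.2,0,0,0,0,0,60],[0.4,0,0,0,0,0,60],[0.46,0,0,0,0,0,60],[0.46,0,0,0,0,0,32],[0.46,0,0,0,0,0,32],[0.46,0,0,0,0,0,32],[0.46,0,0,0,0,0,32],[0.46,0,0,0,0,0,32]],
  ],
  grip_force=70,
)

```text
time_s: 6.92
ee_pos: [0.4575, -0.0476, 0.0256]
tcp_rot: [-0.462, 0.536, 0.461, 0.536]
wrist_force: [-0.7, 0.7, 7.3]
opening: 0.0334
```

```bash
python3 go.py .532 .2405 .2 97.55
```

```text
t 6.9167 p [ 0.4575 -0.0476  0.0256] zhead 81.41 F [-0.74  0.7   7.3 ] op 0.0334 q [-0.287  0.3   -0.572  0.698  0.    -0.137]
d [-2.18  -0.386  3.7  ] w [-0.1345 -0.0002  0.0007]
```

>>> carry_out(
  series=[
    [[-0.2,0,0,0,0,0,32],[-0.5,0,0,0,0,0,32],[-0.8,0,0.1,0,0,0,32],[-1,0,0.4,0,0,0,32],[-1,-0.1,0.7,-0.04,0,0,32],[-1,-0.1,1,-0.1,0,0,32],[-1,-0.1,1,-0.1345,0,0,32],[-1,-0.1,1,-0.1345,0,0,32]],
  ],
)

```text
time_s: 7.58
ee_pos: [0.4771, 0.0314, 0.105]
tcp_rot: [0.533, -0.464, -0.533, -0.465]
wrist_force: [0.7, -0.1, -2.0]
opening: 0.0331
```

```bash
python3 go.py .532 .2405 .2 97.55
python3 - <<'E'
from h import *
im=capture('wrist');save(im,'w4',s=1.25)
E
```

```text
t 7.5833 p [0.4771 0.0314 0.105 ] zhead 97.86 F [ 0.74 -0.14 -2.01] op 0.0331 q [-0.11   0.233 -0.415  0.922 -0.    -0.247]
d [-1.187 -1.039  2.495] w [ 0.0026 -0.0001  0.0003]
```

View pics/w4.png

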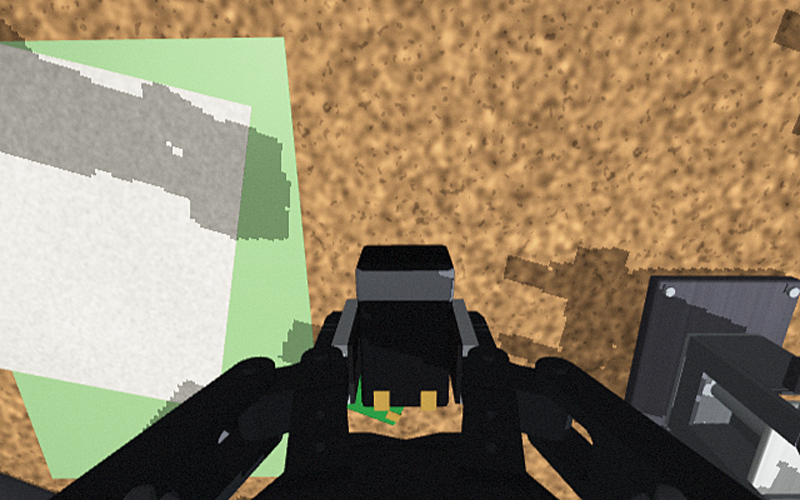

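>>> carry_out(
  series=[
    [[-0.4,0,0.1,0,0,0,32],[-0.8,-0.1,0.4,0,0,0,32],[-1,-0.2,0.7,0,0,0,32],[-1,-0.3,0.85,0,0,0,32],[-1,-0.35,0.85,0,0,0,32],[-1,-0.35,0.85,0,0,0,32],[-1,-0.35,0.85,0,0,0,32],[-1,-0.35,0.85,0,0,0,32]],
  ],
)

```text
time_s: 8.3
ee_pos: [0.4952, 0.1004, 0.1838]
tcp_rot: [-0.531, 0.467, 0.532, 0.466]
wrist_force: [-0.9, 0.2, -1.0]
opening: 0.0331
```

>>> carry_out(
  series=[
    [[0,-0.1,0.3,0,0,0,32],[0,-0.2,0.6,0,0,0,32],[0,-0.35,0.85,0,0,0,32],[0,-0.35,0.85,0,0,0,32],[0,-0.35,0.85,0,0,0,32],[0,-0.35,0.85,0,0,0,32],[0,-0.35,0.85,0,0,0,32],[0,-0.35,0.85,0,0,0,32]],
  ],
)

```text
time_s: 8.97
ee_pos: [0.5143, 0.1716, 0.1845]
tcp_rot: [-0.531, 0.466, 0.532, 0.466]
wrist_force: [0.2, 0.1, -2.2]
opening: 0.0333
```

>>> carry_out(
  series=[
    [[0,-0.1,0.3,0,0,0,32],[0,-0.2,0.6,0,0,0,32],[0,-0.34,0.8,0.002,0,0,32],[0,-0.34,0.8,0.002,0,0,32],[0,-0.34,0.8,0.002,0,0,32],[0,-0.34,0.8,0.002,0,0,32],[0,-0.34,0.8,0.002,0,0,32],[0,-0.34,0.8,0.002,0,0,32]],
  ],
)

```text
time_s: 9.63
ee_pos: [0.5329, 0.2387, 0.1847]
tcp_rot: [0.531, -0.467, -0.531, -0.467]
wrist_force: [-0.0, -0.0, -1.5]
opening: 0.0331
```

```bash
python3 go.py .532 .2405 .12 97.55
python3 - <<'E'
from h import *
import pickle
st=get_state();im=capture('wrist');np.save('pics/w5',im);pickle.dump(st,open('pics/w5.pkl','wb'));save(im,'w5',s=1.25)
im=capture('scene');save(im,'s5',(330,150,470,300),4.5)
E
```

```text
t 9.6333 p [0.5329 0.2387 0.1847] zhead 97.25 F [-0.05 -0.05 -1.49] op 0.0331 q [ 0.277  0.343 -0.033  1.195 -0.     0.151]
d [0.808 0.009 0.024] w [-0.0025 -0.0001  0.    ]
```

View pics/w5.png

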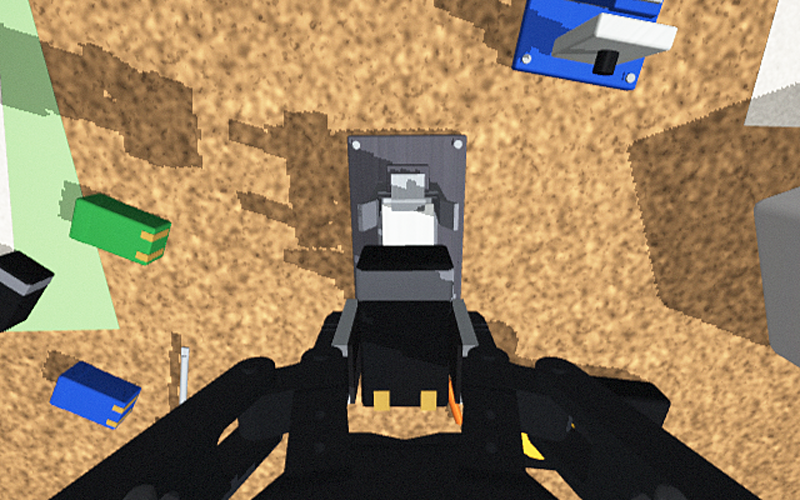

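View pics/s5.png

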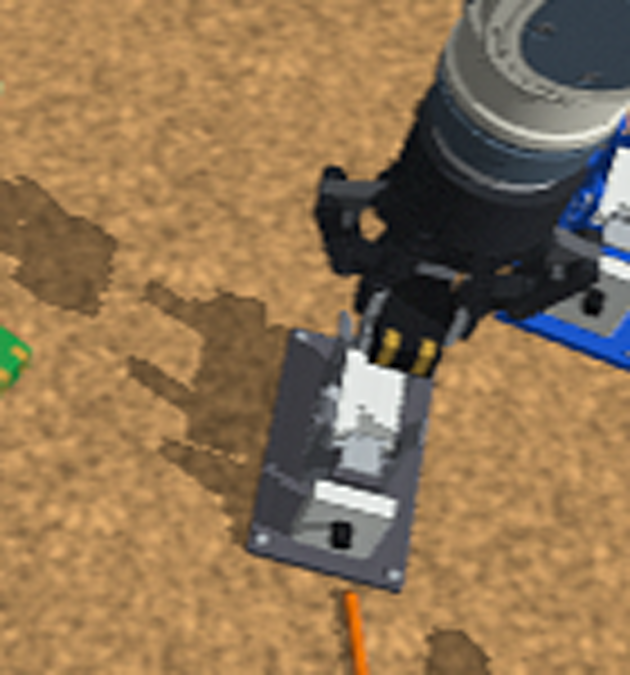

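Run:
```python
from h import *
w=np.load('pics/w5.npy')
save(w,'w5d',(270,100,385,205),7)
```

```text
(no output)
```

View pics/w5d.png

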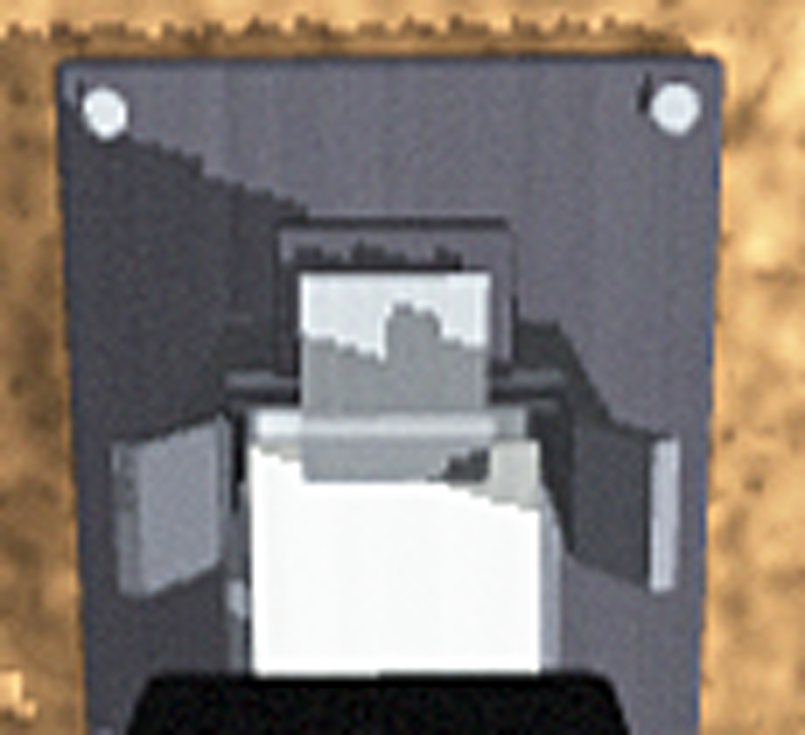

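Run:
```python
from fit import *
import pickle
st=pickle.load(open('pics/w5.pkl','rb'))
Rt=R.from_quat(st['tcp_rot'])
h=.004
for nm,z,p in [('plate far',.01,[(58,64),(722,64)]),('plate near',.01,[(88,733),(700,733)]),('foll',.068+h,[(250,600),(542,600)]),('foll far',.068+h,[(247,445),(538,445)]),('liptip',.073+h,[(300,478),(492,478)]),('liptop',.086+h,[(300,273),(490,271)]),('post far',.096+h,[(112,445),(677,438)]),('post near',.096+h,[(122,595),(672,590)])]:
    b=back('wrist',cr(p,(270,100),7),z,st)
    l=Rt.inv().apply(b-st['ee_pos'])*1e3
    print(nm,'fore(-y)',(-l[:,1]).round(1),'lat',l[:,2].round(1),'mid',l[:,2].mean().round(2))
# held pack
top=st['ee_pos'][2]+(-.0256+.024)
b=back('wrist',np.array([(361,404),(447,404),(358,299),(453,299)])/1.25,top,st)
print((Rt.inv().apply(b-st['ee_pos'])*1e3).round(1))
```

```text
plate far fore(-y) [-68.  -68.1] lat [-43.1  45.2] mid 1.04
plate near fore(-y) [26.  25.9] lat [-42.9  46.6] mid 1.84
foll fore(-y) [-11.3 -11.3] lat [-15.1  18. ] mid 1.47
foll far fore(-y) [-29.1 -29.1] lat [-15.1  17.1] mid 1.03
liptip fore(-y) [-26.4 -26.4] lat [-9.1 11.8] mid 1.38
liptop fore(-y) [-50.1 -50.3] lat [-8.4 10.6] mid 1.09
post far fore(-y) [-34.7 -35.4] lat [-26.5  28.5] mid 1.0
post near fore(-y) [-19.5 -20.1] lat [-26.1  28.7] mid 1.29
[[  1.6 -27.1 -17.4]
 [  1.6 -27.1  15.8]
 [  1.6  17.4 -17. ]
 [  1.6  17.4  16.4]]
```

Run:
```python
from fit import *
import pickle
w=np.load('pics/w5.npy')
save(w,'w5p',(275,185,375,335),5)
st=pickle.load(open('pics/w5.pkl','rb'))
Rt=R.from_quat(st['tcp_rot'])
for dz in (-.0256,-.024,-.022):
  top=st['ee_pos'][2]+dz+.024
  P=np.array([[30,17],[30,-17],[-30,-17],[-30,17]])/1e3
  L=np.c_[np.full(4,-(dz+.024)),-P[:,0],P[:,1]]
  pr=proj('wrist',Rt.apply(L)+st['ee_pos'],st)
  print(((pr-[275,185]+.5)*5-.5).round(0).tolist())
```

```text
[[426.0, 718.0], [76.0, 718.0], [53.0, 138.0], [452.0, 138.0]]
[[428.0, 730.0], [74.0, 730.0], [51.0, 145.0], [454.0, 145.0]]
[[430.0, 745.0], [72.0, 745.0], [48.0, 153.0], [457.0, 154.0]]
```

View pics/w5p.png

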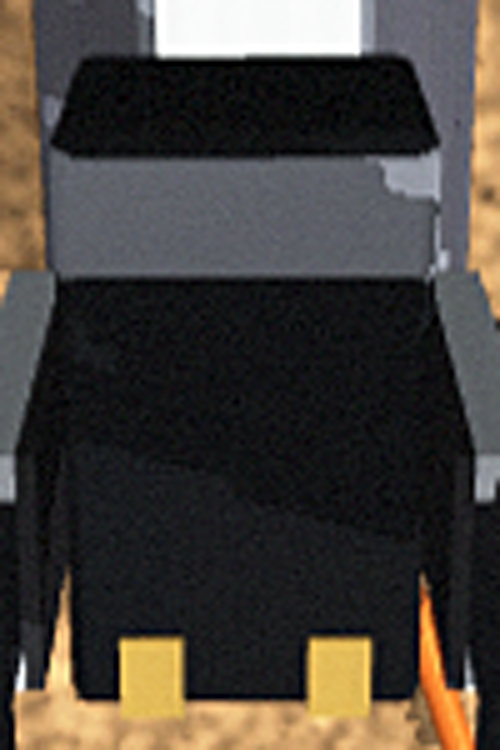

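>>> carry_out(
  series=[
    [[0,-0.004,0.024,-0.003,0,0,32],[0.1,-0.004,0.024,-0.003,0,0,32],[0.25,-0.004,0.024,-0.003,0,0,32],[0.4,-0.004,0.024,-0.003,0,0,32],[0.55,-0.004,0.024,-0.003,0,0,32],[0.65,-0.004,0.024,-0.003,0,0,32],[0.7,-0.004,0.024,-0.003,0,0,32],[0.7,-0.004,0.024,-0.003,0,0,32]],
  ],
)

```text
time_s: 10.4
ee_pos: [0.5327, 0.2414, 0.1274]
tcp_rot: [-0.532, 0.466, 0.533, 0.465]
wrist_force: [0.1, 0.1, -1.1]
opening: 0.0329
```

```bash
python3 go.py .532 .2405 .12 97.55
python3 - <<'E'
from h import *
import pickle
im=capture('scene');save(im,'s6',(370,190,470,300),6)
im=capture('wrist');save(im,'w6',(240,130,400,330),3.5)
E
```

```text
t 10.4 p [0.5327 0.2414 0.1274] zhead 97.66 F [ 0.06  0.06 -1.08] op 0.0329 q [ 0.282  0.381 -0.128  1.064  0.     0.148]
d [ 0.093  0.01  -0.009] w [ 0.0009 -0.0001 -0.0008]
```

View pics/s6.png

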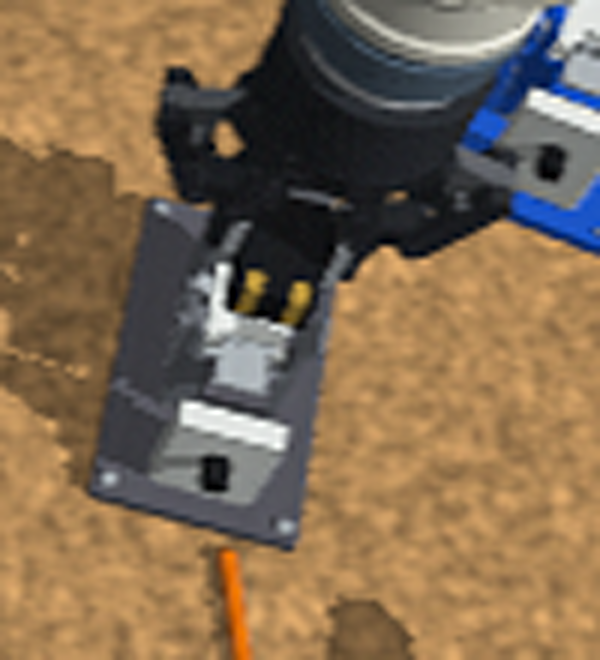

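View pics/w6.png

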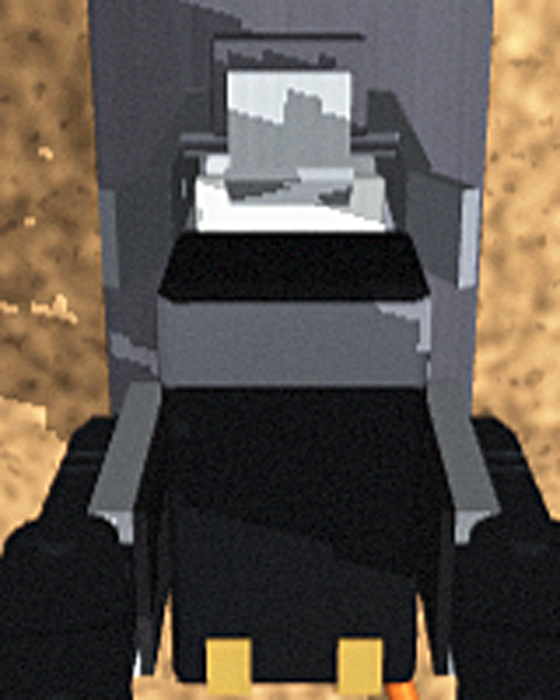

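>>> carry_out(
  series=[
    [[0,0.003,-0.01,0,0,0,32],[0,0.003,-0.01,0,0,0,32],[0.03,0.003,-0.01,0,0,0,32],[0.06,0.003,-0.01,0,0,0,32],[0.08,0.003,-0.01,0,0,0,32],[0.1,0.003,-0.01,0,0,0,32],[0.1,0.003,-0.01,0,0,0,32],[0.1,0.003,-0.01,0,0,0,32]],
  ],
)

```text
time_s: 11.17
ee_pos: [0.533, 0.2406, 0.1203]
tcp_rot: [-0.532, 0.466, 0.532, 0.465]
wrist_force: [0.9, -0.5, -0.9]
opening: 0.0333
```

```bash
python3 go.py .532 .2405 .12 97.55
python3 - <<'E'
from h import *
im=capture('wrist');save(im,'w7',(240,130,400,330),3.5)
E
```

```text
t 11.1667 p [0.533  0.2406 0.1203] zhead 97.66 F [ 0.94 -0.5  -0.93] op 0.0333 q [ 0.281  0.385 -0.141  1.045 -0.     0.147]
d [ 0.004  0.013 -0.   ] w [ 0.001  -0.     -0.0001]
```

View pics/w7.png

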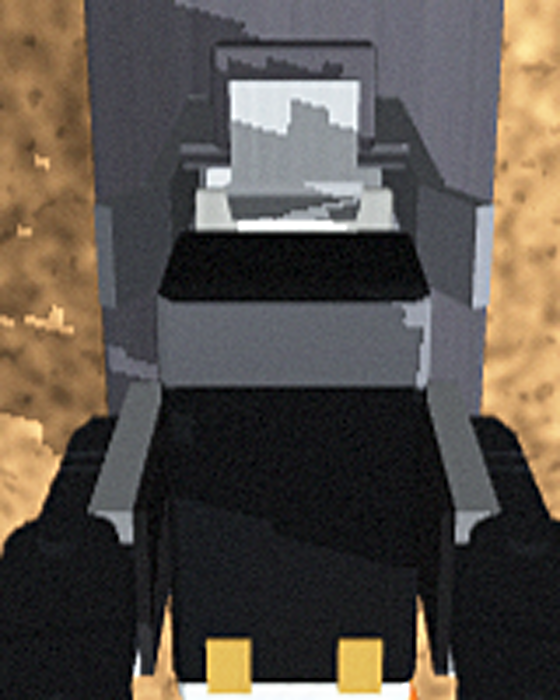

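Run:
```python
from fit import *
st=get_state();Rt=R.from_quat(st['tcp_rot'])
for nm,row,col,zs in [('packbot',232,295,[.0947,.0927]),('packtop',300,295,[.1187]),('liptip/top edge of bar',190,294,[.073,.077,.083,.088]),('liptip2',222,294,[.073,.077,.083,.088]),('liptop',80,294,[.086,.092,.1])]:
  for z in zs:
    b=back('wrist',cr([(col,row)],(240,130),3.5),z,st)
    print(nm,z,(Rt.inv().apply(b-st['ee_pos'])*1e3).round(1))
```

```text
packbot 0.0947 [[25.8 29.7 -0.5]]
packbot 0.0927 [[27.8 29.1 -0.5]]
packtop 0.1187 [[ 1.8 28.5 -0.5]]
liptip/top edge of bar 0.073 [[47.5 30.1 -0.6]]
liptip/top edge of bar 0.077 [[43.5 31.2 -0.6]]
liptip/top edge of bar 0.083 [[37.5 32.8 -0.6]]
liptip/top edge of bar 0.088 [[32.5 34.2 -0.6]]
liptip2 0.073 [[47.5 24.6 -0.6]]
liptip2 0.077 [[43.5 25.9 -0.6]]
liptip2 0.083 [[37.5 27.7 -0.6]]
liptip2 0.088 [[32.5 29.2 -0.6]]
liptop 0.086 [[34.5 50.2 -0.6]]
liptop 0.092 [[28.5 51.2 -0.6]]
liptop 0.1 [[20.5 52.5 -0.6]]
```

>>> carry_out(
  series=[
    [[0.01,0.003,0,0,0,0,32],[0.02,0.003,0,0,0,0,32],[0.03,0.003,0,0,0,0,32],[0.04,0.003,0,0,0,0,32],[0.05,0.003,0,0,0,0,32],[0.06,0.003,0,0,0,0,32],[0.07,0.003,0,0,0,0,32],[0.08,0.003,0,0,0,0,32]],
  ],
)

```text
time_s: 11.88
ee_pos: [0.5328, 0.2406, 0.114]
tcp_rot: [-0.532, 0.465, 0.532, 0.465]
wrist_force: [0.4, 0.6, -1.6]
opening: 0.033
```

>>> carry_out(
  series=[
    [[0.01,0,0,0,0,0,32],[0.02,0,0,0,0,0,32],[0.03,0,0,0,0,0,32],[0.03,0,0,0,0,0,32],[0.04,0,0,0,0,0,32],[0.04,0,0,0,0,0,32],[0.05,0,0,0,0,0,32],[0.05,0,0,0,0,0,32]],
  ],
)

```text
time_s: 12.55
ee_pos: [0.5328, 0.2406, 0.11]
tcp_rot: [0.532, -0.465, -0.532, -0.465]
wrist_force: [0.6, 0.8, -0.8]
opening: 0.0332
```

>>> carry_out(
  series=[
    [[0.01,0,0,0,0,0,32],[0.01,0,0,0,0,0,32],[0.02,0,0,0,0,0,32],[0.02,0,0,0,0,0,32],[0.02,0,0,0,0,0,32],[0.03,0,0,0,0,0,32],[0.03,0,0,0,0,0,32],[0.03,0,0,0,0,0,32]],
  ],
)

```text
time_s: 13.22
ee_pos: [0.5328, 0.2407, 0.1078]
tcp_rot: [0.532, -0.465, -0.532, -0.466]
wrist_force: [-0.1, 0.3, 1.7]
opening: 0.0328
```

>>> carry_out(
  series=[
    [[0.01,0,0,0,0,0,32],[0.01,0,0,0,0,0,32],[0.02,0,0,0,0,0,32],[0.02,0,0,0,0,0,32],[0.02,0,0,0,0,0,32],[0.03,0,0,0,0,0,32],[0.03,0,0,0,0,0,32],[0.03,0,0,0,0,0,32]],
  ],
)

```text
time_s: 13.88
ee_pos: [0.5328, 0.2406, 0.1052]
tcp_rot: [-0.532, 0.465, 0.532, 0.465]
wrist_force: [0.5, 0.6, 1.4]
opening: 0.0333
```

>>> carry_out(
  series=[
    [[0.01,0,0,0,0,0,32],[0.01,0,0,0,0,0,32],[0.02,0,0,0,0,0,32],[0.02,0,0,0,0,0,32],[0.03,0,0,0,0,0,32],[0.03,0,0,0,0,0,32],[0.04,0,0,0,0,0,32],[0.04,0,0,0,0,0,32]],
  ],
)

```text
time_s: 14.55
ee_pos: [0.5328, 0.2406, 0.102]
tcp_rot: [-0.532, 0.465, 0.532, 0.465]
wrist_force: [-0.1, 0.4, 3.3]
opening: 0.0329
```

>>> carry_out(
  series=[
    [[0.01,0,0,0,0,0,32],[0.01,0,0,0,0,0,32],[0.02,0,0,0,0,0,32],[0.02,0,0,0,0,0,32],[0.03,0,0,0,0,0,32],[0.03,0,0,0,0,0,32],[0.04,0,0,0,0,0,32],[0.04,0,0,0,0,0,32]],
  ],
)

```text
time_s: 15.22
ee_pos: [0.5325, 0.2406, 0.0984]
tcp_rot: [-0.532, 0.466, 0.532, 0.465]
wrist_force: [0.4, 0.2, -3.3]
opening: 0.0334
```

>>> carry_out(
  series=[
    [[0.01,0,0,0,0,0,32],[0.01,0,0,0,0,0,32],[0.02,0,0,0,0,0,32],[0.02,0,0,0,0,0,32],[0.03,0,0,0,0,0,32],[0.03,0,0,0,0,0,32],[0.04,0,0,0,0,0,32],[0.04,0,0,0,0,0,32]],
  ],
)

```text
time_s: 15.88
ee_pos: [0.5328, 0.2406, 0.0958]
tcp_rot: [0.532, -0.465, -0.532, -0.466]
wrist_force: [-0.6, -0.5, 3.7]
opening: 0.0331
```

>>> carry_out(
  series=[
    [[0.015,0,0,0,0,0,32],[0.03,0,0,0,0,0,32],[0.045,0,0,0,0,0,32],[0.06,0,0,0,0,0,32],[0.075,0,0,0,0,0,32],[0.09,0,0,0,0,0,32],[0.1,0,0,0,0,0,32],[0.1,0,0,0,0,0,32]],
  ],
)

```text
time_s: 16.55
ee_pos: [0.5328, 0.2406, 0.0874]
tcp_rot: [-0.532, 0.466, 0.532, 0.465]
wrist_force: [-0.8, -0.8, 1.4]
opening: 0.0329
```

>>> carry_out(
  series=[
    [[0.015,0,0,0,0,0,32],[0.03,0,0,0,0,0,32],[0.045,0,0,0,0,0,32],[0.06,0,0,0,0,0,32],[0.075,0,0,0,0,0,32],[0.09,0,0,0,0,0,32],[0.1,0,0,0,0,0,32],[0.1,0,0,0,0,0,32]],
  ],
)

```text
time_s: 17.22
ee_pos: [0.5328, 0.2406, 0.0794]
tcp_rot: [-0.532, 0.466, 0.532, 0.465]
wrist_force: [-1.3, 0.1, 3.0]
opening: 0.0329
```

```bash
python3 go.py .5325 .2406 .0695 97.55
python3 - <<'E'
from h import *
im=capture('wrist');save(im,'w8',(240,130,400,330),3.5)
im=capture('scene');save(im,'s8',(370,190,470,300),6)
E
```

```text
t 17.2167 p [0.5328 0.2406 0.0794] zhead 97.67 F [-1.31  0.08  3.02] op 0.0329 q [ 0.281  0.418 -0.203  0.95  -0.     0.147]
d [0.124 0.003 0.   ] w [ 0.001  -0.     -0.0001]
```

View pics/w8.png

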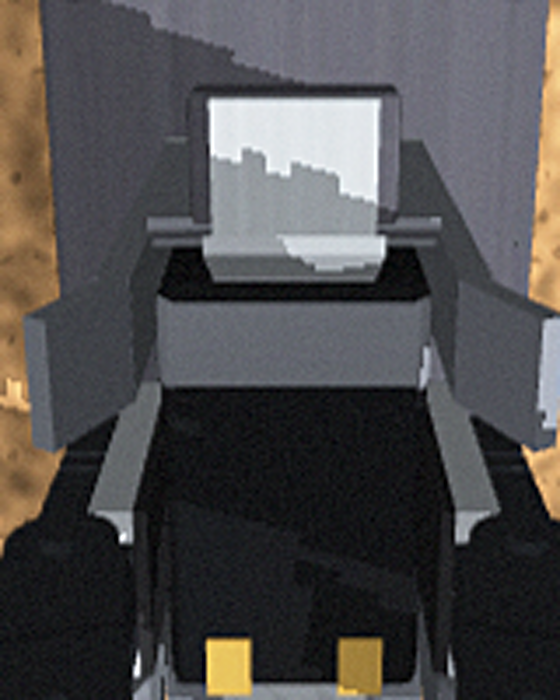

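View pics/s8.png

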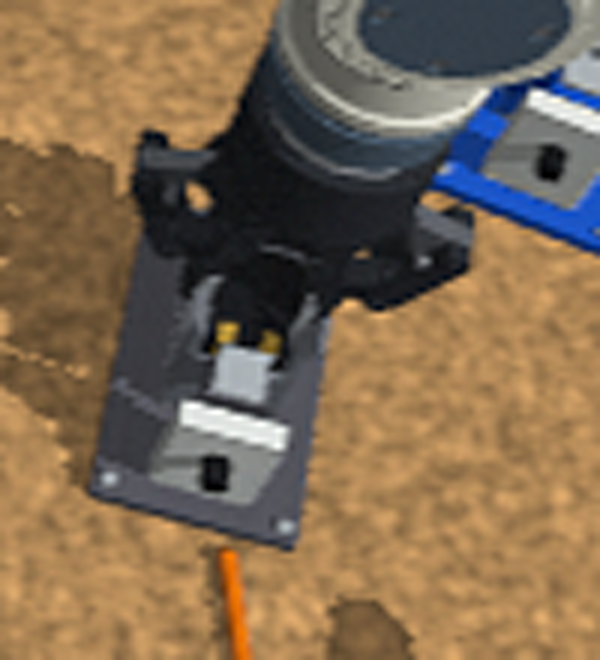

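>>> carry_out(
  series=[
    [[0.015,0,0,0,0,0,32],[0.03,0,0,0,0,0,32],[0.045,0,0,0,0,0,32],[0.06,0,0,0,0,0,32],[0.08,0,0,0,0,0,32],[0.1,0,0,0,0,0,32],[0.12,0,0,0,0,0,32],[0.12,0,0,0,0,0,32]],
  ],
)

```text
time_s: 17.98
ee_pos: [0.5328, 0.2406, 0.0697]
tcp_rot: [-0.532, 0.466, 0.532, 0.465]
wrist_force: [-1.2, -1.0, 2.8]
opening: 0.0329
```

```bash
python3 go.py .5325 .2406 .0695 97.55
python3 - <<'E'
from h import *
im=capture('wrist');save(im,'w9',(240,130,400,330),3.5)
E
```

```text
t 17.9833 p [0.5328 0.2406 0.0697] zhead 97.67 F [-1.25 -0.99  2.8 ] op 0.0329 q [ 0.281  0.427 -0.216  0.928  0.     0.147]
d [ 0.002  0.004 -0.   ] w [ 0.001  -0.     -0.0001]
```

View pics/w9.png

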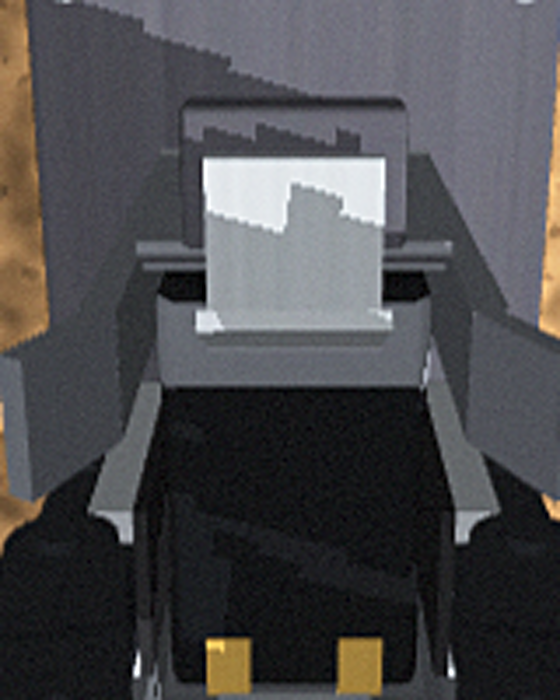

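Run:
```python
from h import *
im=capture('wrist');save(im,'w10',(270,270,380,400),6)
im=capture('scene');save(im,'s10',(385,225,435,285),10)
```

```text
(no output)
```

View pics/w10.png

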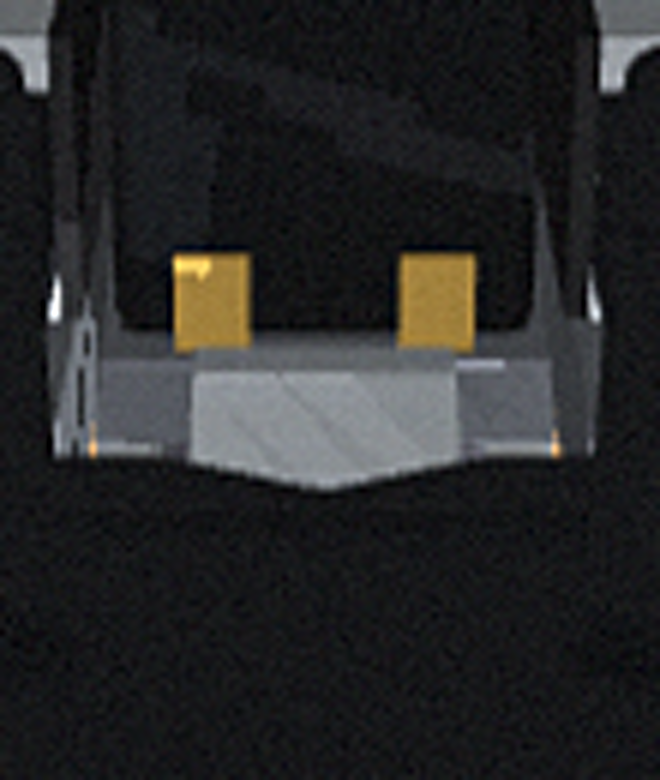

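View pics/s10.png

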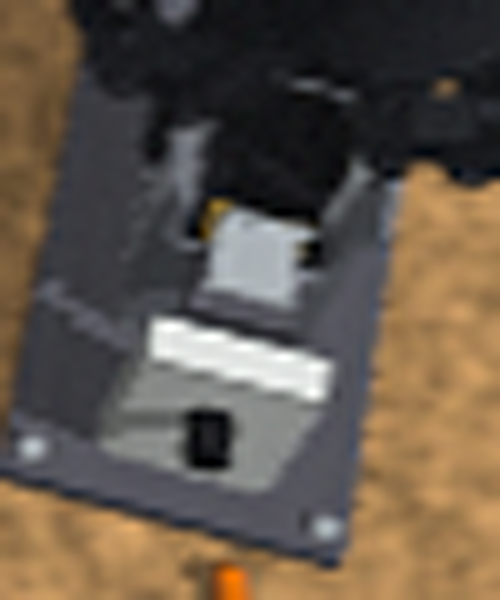

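>>> carry_out(
  series=[
    [[0.01,0,0,0,0,0,32],[0.02,0,0,0,0,0,32],[0.03,0,0,0,0,0,32],[0.04,0,0,0,0,0,32],[0.04,0,0,0,0,0,32],[0.04,0,0,0,0,0,32],[0.04,0,0,0,0,0,32],[0.04,0,0,0,0,0,32]],
  ],
)

```text
time_s: 18.8
ee_pos: [0.5328, 0.2407, 0.0669]
tcp_rot: [0.532, -0.465, -0.532, -0.465]
wrist_force: [-1.2, -1.1, 4.3]
opening: 0.0325
```

```bash
python3 go.py .5325 .2406 .0695 97.55
python3 - <<'E'
from h import *
im=capture('wrist');save(im,'w11',(260,160,390,360),3.8)
E
```

```text
t 18.8 p [0.5328 0.2407 0.0669] zhead 97.67 F [-1.19 -1.11  4.3 ] op 0.0325 q [ 0.281  0.43  -0.22   0.921  0.     0.147]
d [-0.032  0.004 -0.   ] w [0.001 0.    0.   ]
```

View pics/w11.png

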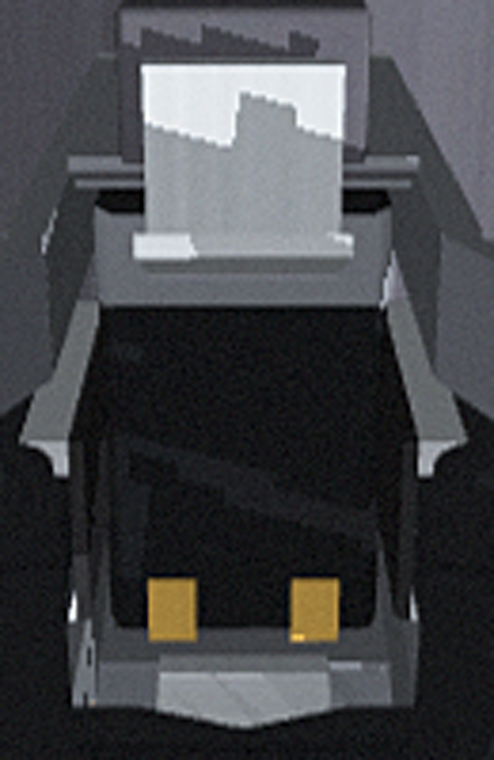

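>>> carry_out(
  series=[
    [[0,0,0,0,0,0,36],[0,0,0,0,0,0,40],[0,0,0,0,0,0,45],[0,0,0,0,0,0,50],[0,0,0,0,0,0,50],[0,0,0,0,0,0,50],[0,0,0,0,0,0,50],[-0.1,0,0,0,0,0,50]],
  ],
)

```text
time_s: 19.52
ee_pos: [0.5321, 0.2404, 0.0738]
tcp_rot: [-0.532, 0.466, 0.533, 0.465]
wrist_force: [-0.4, 0.7, -0.6]
opening: 0.05
```

```bash
python3 go.py .5325 .2406 .2 97.55
python3 - <<'E'
from h import *
im=capture('wrist');save(im,'w12',(220,130,430,360),3.2)
E
```

```text
t 19.5167 p [0.5321 0.2404 0.0738] zhead 97.66 F [-0.36  0.66 -0.59] op 0.05 q [ 0.281  0.424 -0.21   0.939 -0.     0.147]
d [-1.577e+00 -2.000e-03  1.000e-03] w [ 0.0009 -0.0002 -0.0011]
```

View pics/w12.png

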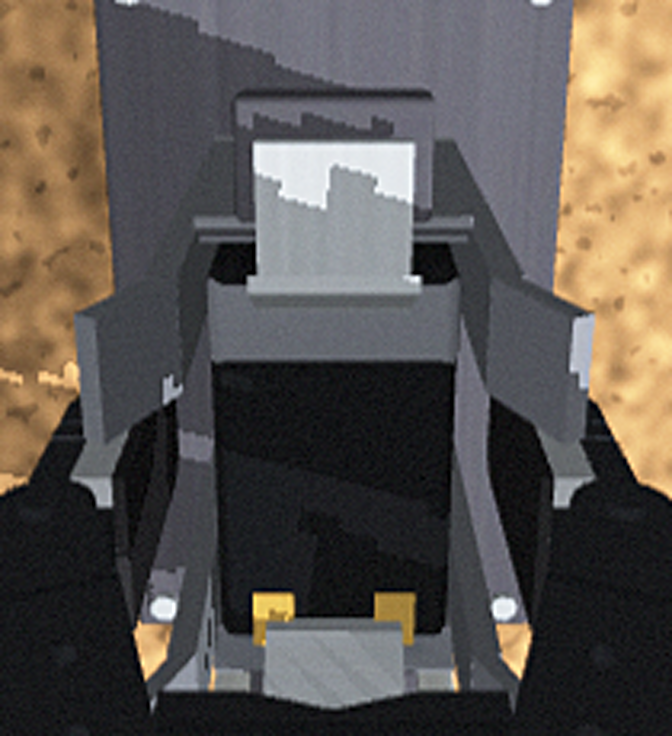

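>>> carry_out(
  series=[
    [[-0.2,0,0,0,0,0,50],[-0.5,0,0,0,0,0,50],[-0.8,0,0,0,0,0,50],[-1,0,-0.2,0,0,0,60],[-1,-0.1,-0.5,0.05,0,0,60],[-1,-0.1,-0.8,0.1,0,0,60],[-1,-0.1,-1,0.16,0,0,60],[-1,-0.1,-1,0.2,0,0,60]],
  ],
)

```text
time_s: 20.23
ee_pos: [0.5521, 0.1599, 0.1556]
tcp_rot: [-0.422, 0.568, 0.421, 0.568]
wrist_force: [-0.2, 0.9, -0.7]
opening: 0.0597
```

```bash
python3 go.py .59 -.07 .19 57
```

```text
t 20.2333 p [0.5521 0.1599 0.1556] zhead 73.15 F [-0.16  0.85 -0.67] op 0.0597 q [ 1.360e-01  3.440e-01 -1.090e-01  1.117e+00 -1.000e-03  4.300e-01]
d [-0.428 -1.287 -2.613] w [ 1.346e-01 -1.000e-04  6.000e-04]
```

>>> carry_out(
  series=[
    [[-0.1,-0.1,-0.3,0,0,0,60],[-0.2,-0.3,-0.7,0.04,0,0,60],[-0.2,-0.43,-0.9,0.1,0,0,60],[-0.2,-0.43,-0.9,0.13,0,0,60],[-0.2,-0.43,-0.9,0.13,0,0,60],[-0.2,-0.43,-0.9,0.13,0,0,60],[-0.2,-0.43,-0.9,0.13,0,0,60],[-0.2,-0.43,-0.9,0.13,0,0,60]],
  ],
)

```text
time_s: 20.9
ee_pos: [0.564, 0.0843, 0.171]
tcp_rot: [-0.344, 0.618, 0.344, 0.618]
wrist_force: [0.7, 0.2, 1.2]
opening: 0.0599
```

```bash
python3 go.py .59 -.07 .19 57
```

```text
t 20.9 p [0.564  0.0843 0.171 ] zhead 58.22 F [0.67 0.18 1.25] op 0.0599 q [ 1.000e-03  3.280e-01 -9.200e-02  1.151e+00  0.000e+00  5.560e-01]
d [-0.238 -1.292 -1.468] w [0.0101 0.     0.    ]
```

>>> carry_out(
  series=[
    [[-0.1,-0.3,-0.3,0,0,0,60],[-0.2,-0.6,-0.7,0.01,0,0,60],[-0.2,-0.8,-0.9,0.01,0,0,60],[-0.2,-0.9,-1,0.01,0,0,60],[-0.2,-0.9,-1,0.01,0,0,60],[-0.2,-0.9,-1,0.01,0,0,60],[-0.2,-0.9,-1,0.01,0,0,60],[-0.2,-0.9,-1,0.01,0,0,60]],
  ],
)

```text
time_s: 21.57
ee_pos: [0.5827, -0.021, 0.1868]
tcp_rot: [-0.337, 0.622, 0.337, 0.621]
wrist_force: [-0.7, -0.1, -1.0]
opening: 0.06
```

```bash
python3 go.py .631 -.083 .12 57
python3 - <<'E'
from h import *
import pickle
st=get_state();im=capture('wrist');np.save('pics/w13',im);pickle.dump(st,open('pics/w13.pkl','wb'));save(im,'w13',s=1.25)
im=capture('top');save(im,'t13',(180,140,270,250),5)
E
```

```text
t 21.5667 p [ 0.5827 -0.021   0.1868] zhead 56.97 F [-0.68 -0.08 -0.99] op 0.06 q [-0.18   0.341 -0.031  1.199  0.     0.397]
d [ 0.834 -0.929 -0.321] w [-0.0003  0.     -0.0002]
```

View pics/w13.png

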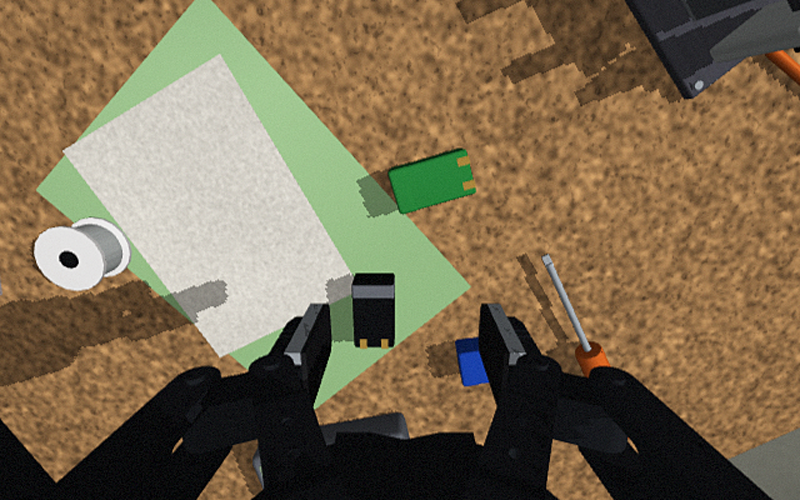

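View pics/t13.png

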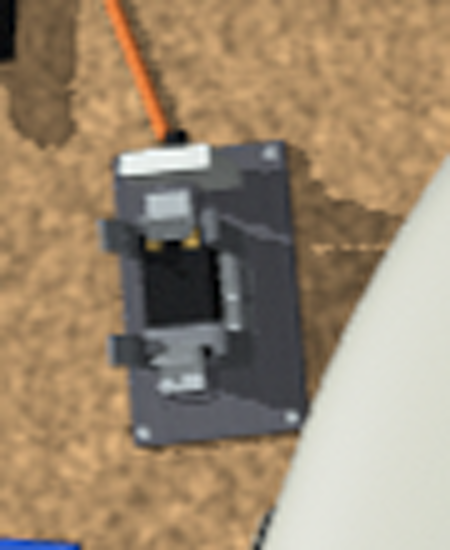

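Run:
```python
from h import *
w=np.load('pics/w13.npy');save(w,'w13n',(270,210,325,285),9)
```

```text
(no output)
```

View pics/w13n.png

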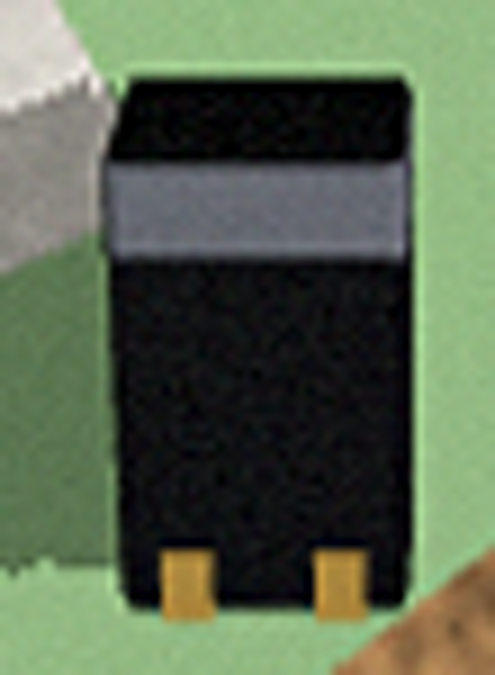

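Run:
```python
from fit import *
import pickle
st=pickle.load(open('pics/w13.pkl','rb'))
n=cr([(410,608),(124,606),(105,160),(411,160)],(270,210),9)
x,r=fit([('wrist',PK,n,st)],[.631,-.083,-.57]);print(x,np.degrees(x[2]),r.round(2).tolist())
d=x
import go
print(go.rel(x[0],x[1],.0256,90+np.degrees(x[2])))
```

```text
[ 0.63190621 -0.08336204 -0.58281719] -33.39296504441098 [[0.11, 1.42], [-0.1, 1.46], [0.07, -1.19], [-0.07, -0.98]]
(array([ 2.01627995, -0.93854799, -0.3168927 ]), array([ 2.92660306e-03,  3.63984204e-05, -5.08213643e-05]))
```

>>> carry_out(
  series=[
    [[0.2,-0.3,-0.1,0,0,0,60],[0.4,-0.6,-0.2,0.003,0,0,60],[0.6,-0.938,-0.317,0.003,0,0,60],[0.8,-0.938,-0.317,0.003,0,0,60],[1,-0.938,-0.317,0.003,0,0,60],[1,-0.938,-0.317,0.003,0,0,60],[1,-0.938,-0.317,0.003,0,0,60],[1,-0.938,-0.317,0.003,0,0,60]],
  ],
)

```text
time_s: 22.33
ee_pos: [0.6322, -0.0841, 0.1079]
tcp_rot: [-0.335, 0.622, 0.335, 0.623]
wrist_force: [0.7, -0.7, 0.3]
opening: 0.0597
```

```bash
python3 go.py .6319 -.0834 .0256 56.6
python3 - <<'E'
from h import *
im=capture('wrist');save(im,'w14',s=1.25)
E
```

```text
t 22.3333 p [ 0.6322 -0.0841  0.1079] zhead 56.55 F [ 0.66 -0.7   0.31] op 0.0597 q [-0.264  0.476 -0.023  1.071  0.     0.32 ]
d [1.029 0.009 0.004] w [-0.0004  0.0002  0.0004]
```

View pics/w14.png

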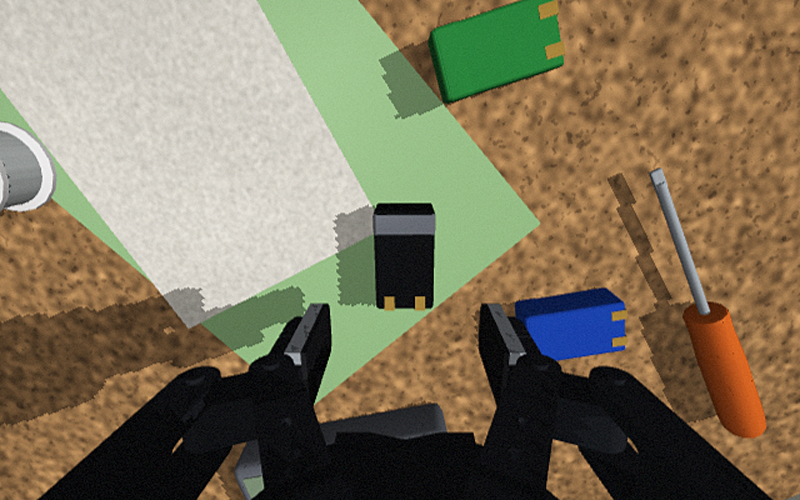

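Run:
```python
from fit import *
st=get_state();Rt=R.from_quat(st['tcp_rot'])
for z in (0.024,0.):
  b=back('wrist',np.array([(516,302),(530,360),(607,290),(440,410)])/1.25,z,st)
  print((Rt.inv().apply(b-st['ee_pos'])*1e3).round(1))
```

```text
[[  84.4  -24.2   66. ]
 [  84.4  -63.9   78.3]
 [  84.4  -16.5  118.6]
 [  84.5 -101.6   23.3]]
[[ 108.4  -35.8   73.8]
 [ 108.5  -80.2   87.4]
 [ 108.4  -27.2  132.5]
 [ 108.5 -122.4   26.1]]
```

>>> carry_out(
  series=[
    [[0.2,0.008,0.004,0,0,0,56],[0.4,0.008,0.004,0,0,0,56],[0.6,0.008,0.004,0,0,0,56],[0.8,0.008,0.004,0,0,0,56],[0.95,0.008,0.004,0,0,0,56],[1,0.008,0.004,0,0,0,56],[1,0.008,0.004,0,0,0,56],[1,0.008,0.004,0,0,0,56]],
  ],
)

```text
time_s: 23.05
ee_pos: [0.6321, -0.0839, 0.028]
tcp_rot: [-0.335, 0.622, 0.334, 0.623]
wrist_force: [-0.7, 0.0, 0.3]
opening: 0.0561
```

>>> carry_out(
  series=[
    [[0.02,0,0,0,0,0,56],[0.025,0,0,0,0,0,50],[0.025,0,0,0,0,0,40],[0.025,0,0,0,0,0,32],[0.025,0,0,0,0,0,32],[0.025,0,0,0,0,0,32],[0.025,0,0,0,0,0,32],[0.025,0,0,0,0,0,32]],
  ],
  grip_force=70,
)

```text
time_s: 23.72
ee_pos: [0.6318, -0.0841, 0.0256]
tcp_rot: [-0.335, 0.623, 0.334, 0.623]
wrist_force: [-1.3, 0.1, 6.0]
opening: 0.0327
```

```bash
python3 go.py .5325 .2406 .2 97.67
```

```text
t 23.7167 p [ 0.6318 -0.0841  0.0256] zhead 56.5 F [-1.29  0.15  6.01] op 0.0327 q [-0.264  0.545 -0.134  0.89  -0.     0.321]
d [-2.182  3.273  2.7  ] w [-3.431e-01 -1.000e-04  5.000e-04]
```

>>> carry_out(
  series=[
    [[-0.2,0,0,0,0,0,32],[-0.5,0,0,0,0,0,32],[-0.8,0.2,0.1,0,0,0,32],[-1,0.4,0.3,0,0,0,32],[-1,0.7,0.5,0,0,0,32],[-1,1,0.8,0,0,0,32],[-1,1,0.8,0,0,0,32],[-1,1,0.8,0,0,0,32]],
  ],
)

```text
time_s: 24.38
ee_pos: [0.5997, 0.0151, 0.105]
tcp_rot: [-0.336, 0.622, 0.336, 0.622]
wrist_force: [-0.7, -0.6, -1.7]
opening: 0.0329
```

>>> carry_out(
  series=[
    [[-0.3,0.3,0.2,0,0,0,32],[-0.6,0.6,0.5,-0.04,0,0,32],[-0.9,0.9,0.75,-0.1,0,0,32],[-1,1,0.8,-0.16,0,0,32],[-1,1,0.8,-0.22,0,0,32],[-1,1,0.8,-0.28,0,0,32],[-1,1,0.8,-0.34,0,0,32],[-1,1,0.8,-0.34,0,0,32]],
  ],
)

```text
time_s: 25.05
ee_pos: [0.5691, 0.1104, 0.1847]
tcp_rot: [0.532, -0.466, -0.532, -0.466]
wrist_force: [0.0, 0.5, -1.4]
opening: 0.0332
```

```bash
python3 go.py .5325 .2406 .185 97.67
```

```text
t 25.05 p [0.5691 0.1104 0.1847] zhead 97.6 F [ 0.05  0.48 -1.35] op 0.0332 q [ 0.047  0.336 -0.043  1.191 -0.    -0.086]
d [-0.004  0.238  1.674] w [-0.0005 -0.0001 -0.0001]
```

>>> carry_out(
  series=[
    [[0,0.05,0.3,0,0,0,32],[0,0.1,0.6,0,0,0,32],[0,0.12,0.84,0,0,0,32],[0,0.12,0.84,0,0,0,32],[0,0.12,0.84,0,0,0,32],[0,0.12,0.84,0,0,0,32],[0,0.12,0.84,0,0,0,32],[0,0.12,0.84,0,0,0,32]],
  ],
)

```text
time_s: 25.72
ee_pos: [0.551, 0.1756, 0.1848]
tcp_rot: [0.53, -0.468, -0.53, -0.468]
wrist_force: [0.5, -0.1, -1.9]
opening: 0.0334
```

```bash
python3 go.py .5328 .2406 .128 97.67
```

```text
t 25.7167 p [0.551  0.1756 0.1848] zhead 97.19 F [ 0.5  -0.06 -1.86] op 0.0334 q [ 0.164  0.334 -0.047  1.19  -0.     0.038]
d [0.71  0.125 0.835] w [-0.004  -0.0001 -0.0001]
```

>>> carry_out(
  series=[
    [[0,0.05,0.3,0,0,0,32],[0,0.1,0.6,0,0,0,32],[0,0.118,0.818,0,0,0,32],[0,0.118,0.818,0,0,0,32],[0.15,0.118,0.818,0,0,0,32],[0.3,0.118,0.818,0,0,0,32],[0.5,0.118,0.818,0,0,0,32],[0.6,0.118,0.818,0,0,0,32]],
  ],
)

```text
time_s: 26.38
ee_pos: [0.5329, 0.2392, 0.1353]
tcp_rot: [-0.53, 0.468, 0.531, 0.467]
wrist_force: [-0.2, -0.1, -1.9]
opening: 0.033
```

>>> carry_out(
  series=[
    [[0.05,0,0,0,0,0,32],[0.1,0,0,0,0,0,32],[0.1,0,0,0,0,0,32],[0.1,0,0,0,0,0,32],[0.1,0,0,0,0,0,32],[0.1,0,0,0,0,0,32],[0.1,0,0,0,0,0,32],[0.1,0,0,0,0,0,32]],
  ],
)

```text
time_s: 27.05
ee_pos: [0.5331, 0.2403, 0.1292]
tcp_rot: [0.531, -0.467, -0.531, -0.467]
wrist_force: [-0.1, 0.2, -1.3]
opening: 0.0331
```

```bash
python3 go.py .5328 .2406 .12 97.67;python3 - <<'E'
from h import *
im=capture('wrist');save(im,'w15',(240,130,400,330),3.5)
E
```

```text
t 27.05 p [0.5331 0.2403 0.1292] zhead 97.31 F [-0.12  0.18 -1.26] op 0.0331 q [ 0.28   0.378 -0.128  1.065 -0.     0.152]
d [0.115 0.003 0.004] w [-0.003   0.      0.0002]
```

View pics/w15.png

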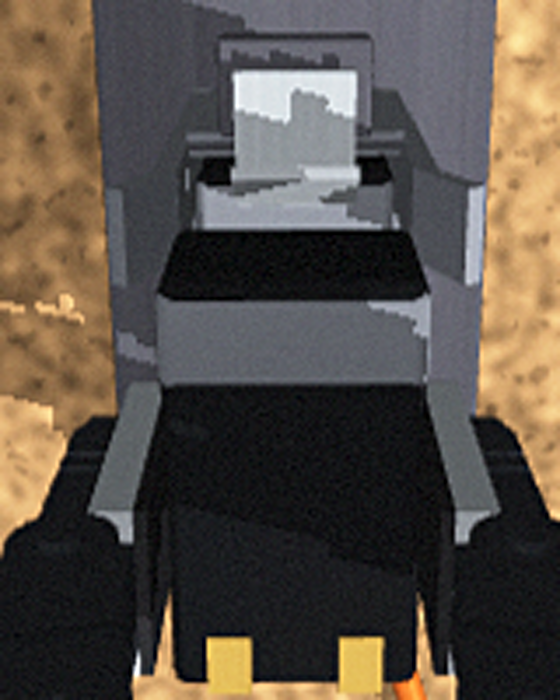

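>>> carry_out(
  series=[
    [[0.03,0.002,0.004,-0.003,0,0,32],[0.06,0.002,0.004,-0.003,0,0,32],[0.1,0.002,0.004,-0.003,0,0,32],[0.14,0.002,0.004,-0.003,0,0,32],[0.18,0.002,0.004,-0.003,0,0,32],[0.21,0.002,0.004,-0.003,0,0,32],[0.22,0.002,0.004,-0.003,0,0,32],[0.22,0.002,0.004,-0.003,0,0,32]],
  ],
)

```text
time_s: 27.77
ee_pos: [0.5328, 0.2405, 0.111]
tcp_rot: [-0.532, 0.466, 0.532, 0.465]
wrist_force: [0.3, 0.8, -1.4]
opening: 0.0329
```

```bash
python3 go.py .5328 .2406 .107 97.67
```

```text
t 27.7667 p [0.5328 0.2405 0.111 ] zhead 97.66 F [ 0.25  0.79 -1.35] op 0.0329 q [ 0.281  0.392 -0.156  1.023 -0.     0.147]
d [ 0.05  -0.001  0.001] w [-0.     -0.     -0.0002]
```

>>> carry_out(
  series=[
    [[0.005,0,0,0,0,0,32],[0.01,0,0,0,0,0,32],[0.015,0,0,0,0,0,32],[0.02,0,0,0,0,0,32],[0.025,0,0,0,0,0,32],[0.03,0,0,0,0,0,32],[0.035,0,0,0,0,0,32],[0.04,0,0,0,0,0,32]],
  ],
)

```text
time_s: 28.43
ee_pos: [0.5331, 0.2406, 0.1084]
tcp_rot: [0.532, -0.465, -0.532, -0.466]
wrist_force: [1.7, -0.4, 2.4]
opening: 0.033
```

>>> carry_out(
  series=[
    [[0.005,0,0,0,0,0,32],[0.01,0,0,0,0,0,32],[0.015,0,0,0,0,0,32],[0.02,0,0,0,0,0,32],[0.025,0,0,0,0,0,32],[0.03,0,0,0,0,0,32],[0.035,0,0,0,0,0,32],[0.04,0,0,0,0,0,32]],
  ],
)

```text
time_s: 29.1
ee_pos: [0.5329, 0.2405, 0.1049]
tcp_rot: [0.532, -0.465, -0.532, -0.465]
wrist_force: [0.8, 0.1, 3.9]
opening: 0.0331
```

>>> carry_out(
  series=[
    [[0.005,0,0,0,0,0,32],[0.01,0,0,0,0,0,32],[0.015,0,0,0,0,0,32],[0.02,0,0,0,0,0,32],[0.025,0,0,0,0,0,32],[0.03,0,0,0,0,0,32],[0.03,0,0,0,0,0,32],[0.03,0,0,0,0,0,32]],
  ],
)

```text
time_s: 29.77
ee_pos: [0.5328, 0.2405, 0.1025]
tcp_rot: [-0.532, 0.465, 0.532, 0.465]
wrist_force: [0.3, -0.2, 4.3]
opening: 0.0327
```

>>> carry_out(
  series=[
    [[0.005,0,0,0,0,0,32],[0.01,0,0,0,0,0,32],[0.015,0,0,0,0,0,32],[0.02,0,0,0,0,0,32],[0.025,0,0,0,0,0,32],[0.03,0,0,0,0,0,32],[0.03,0,0,0,0,0,32],[0.03,0,0,0,0,0,32]],
  ],
)

```text
time_s: 30.43
ee_pos: [0.533, 0.2406, 0.1]
tcp_rot: [0.532, -0.465, -0.532, -0.466]
wrist_force: [2.3, -0.4, 3.4]
opening: 0.0331
```

>>> carry_out(
  series=[
    [[0.005,0,0,0,0,0,32],[0.01,0,0,0,0,0,32],[0.015,0,0,0,0,0,32],[0.02,0,0,0,0,0,32],[0.025,0,0,0,0,0,32],[0.03,0,0,0,0,0,32],[0.03,0,0,0,0,0,32],[0.03,0,0,0,0,0,32]],
  ],
)

```text
time_s: 31.1
ee_pos: [0.5329, 0.2405, 0.0976]
tcp_rot: [0.532, -0.465, -0.532, -0.465]
wrist_force: [2.2, 0.1, 2.7]
opening: 0.0327
```

>>> carry_out(
  series=[
    [[0.01,0,0,0,0,0,32],[0.02,0,0,0,0,0,32],[0.03,0,0,0,0,0,32],[0.04,0,0,0,0,0,32],[0.05,0,0,0,0,0,32],[0.06,0,0,0,0,0,32],[0.07,0,0,0,0,0,32],[0.07,0,0,0,0,0,32]],
  ],
)

```text
time_s: 31.77
ee_pos: [0.5328, 0.2405, 0.0919]
tcp_rot: [-0.532, 0.465, 0.532, 0.465]
wrist_force: [2.7, 1.3, 1.9]
opening: 0.0333
```

>>> carry_out(
  series=[
    [[0.01,0,0,0,0,0,32],[0.02,0,0,0,0,0,32],[0.03,0,0,0,0,0,32],[0.04,0,0,0,0,0,32],[0.05,0,0,0,0,0,32],[0.06,0,0,0,0,0,32],[0.07,0,0,0,0,0,32],[0.07,0,0,0,0,0,32]],
  ],
)

```text
time_s: 32.43
ee_pos: [0.5328, 0.2405, 0.0863]
tcp_rot: [-0.532, 0.466, 0.532, 0.465]
wrist_force: [3.2, 0.5, 1.9]
opening: 0.0331
```

>>> carry_out(
  series=[
    [[0.01,0,0,0,0,0,32],[0.02,0,0,0,0,0,32],[0.03,0,0,0,0,0,32],[0.04,0,0,0,0,0,32],[0.05,0,0,0,0,0,32],[0.06,0,0,0,0,0,32],[0.07,0,0,0,0,0,32],[0.07,0,0,0,0,0,32]],
  ],
)

```text
time_s: 33.1
ee_pos: [0.5328, 0.2405, 0.0807]
tcp_rot: [-0.532, 0.465, 0.532, 0.465]
wrist_force: [2.3, 0.3, 2.5]
opening: 0.033
```

```bash
python3 go.py .5325 .2406 .0736 97.55
python3 - <<'E'
from h import *
im=capture('wrist');save(im,'w16',(260,160,390,360),3.8)
E
```

```text
t 33.1 p [0.5328 0.2405 0.0807] zhead 97.67 F [2.32 0.34 2.5 ] op 0.033 q [ 0.281  0.417 -0.201  0.953 -0.     0.147]
d [0.089 0.004 0.001] w [ 0.001 -0.    -0.   ]
```

View pics/w16.png

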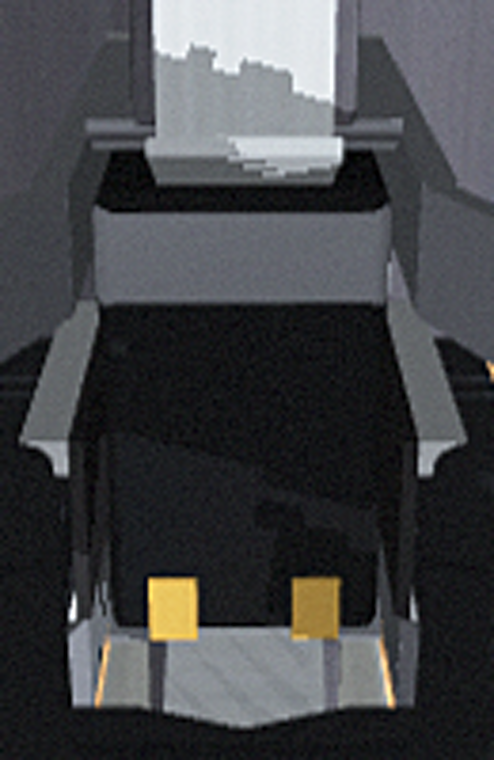

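>>> carry_out(
  series=[
    [[0.008,0,0,0,0,0,32],[0.016,0,0,0,0,0,32],[0.024,0,0,0,0,0,32],[0.032,0,0,0,0,0,32],[0.04,0,0,0,0,0,32],[0.048,0,0,0,0,0,32],[0.05,0,0,0,0,0,32],[0.05,0,0,0,0,0,32]],
  ],
  grip_force=30,
)

```text
time_s: 33.82
ee_pos: [0.5328, 0.2405, 0.0768]
tcp_rot: [0.532, -0.465, -0.532, -0.465]
wrist_force: [3.1, -0.2, 4.1]
opening: 0.0328
```

>>> carry_out(
  series=[
    [[0.004,0,0,0,0,0,32],[0.008,0,0,0,0,0,32],[0.012,0,0,0,0,0,32],[0.016,0,0,0,0,0,32],[0.02,0,0,0,0,0,32],[0.024,0,0,0,0,0,32],[0.024,0,0,0,0,0,32],[0.024,0,0,0,0,0,32]],
  ],
)

```text
time_s: 34.48
ee_pos: [0.5327, 0.2405, 0.0748]
tcp_rot: [-0.532, 0.466, 0.532, 0.465]
wrist_force: [1.9, 0.4, 3.5]
opening: 0.0331
```

```bash
python3 go.py .5325 .2406 .0736 97.55
python3 - <<'E'
from h import *
im=capture('wrist');save(im,'w17',(260,160,390,360),3.8)
E
```

```text
t 34.4833 p [0.5327 0.2405 0.0748] zhead 97.67 F [1.87 0.42 3.55] op 0.0331 q [ 0.281  0.422 -0.209  0.939  0.     0.147]
d [0.015 0.003 0.001] w [ 0.001  -0.     -0.0002]
```

View pics/w17.png

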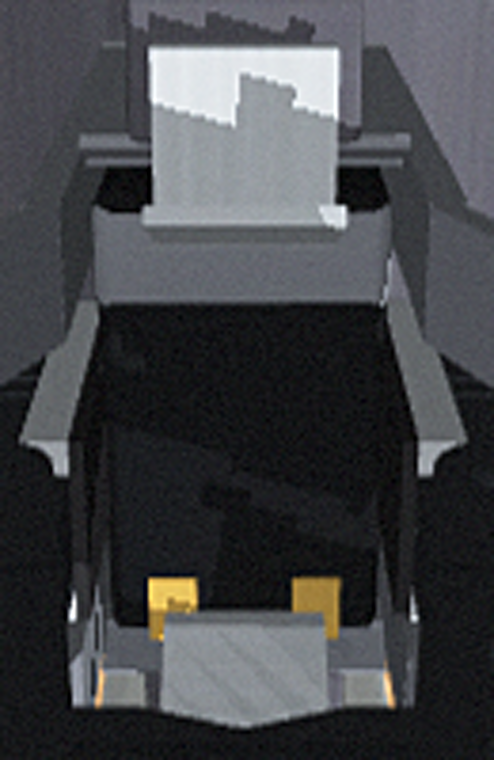

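>>> carry_out(
  series=[
    [[0.001,0,0,0,0,0,32],[0.002,0,0,0,0,0,32],[0.003,0,0,0,0,0,32],[0.004,0,0,0,0,0,32],[0.005,0,0,0,0,0,32],[0.005,0,0,0,0,0,32],[0.005,0,0,0,0,0,32],[0.005,0,0,0,0,0,32]],
  ],
  grip_force=20,
)

```text
time_s: 35.2
ee_pos: [0.5327, 0.2405, 0.0745]
tcp_rot: [-0.532, 0.465, 0.532, 0.465]
wrist_force: [0.5, 0.4, 3.9]
opening: 0.0326
```

```bash
python3 go.py .5325 .2406 .0736 97.55
```

```text
t 35.2 p [0.5327 0.2405 0.0745] zhead 97.67 F [0.55 0.41 3.87] op 0.0326 q [ 0.281  0.423 -0.21   0.939  0.     0.147]
d [0.012 0.003 0.001] w [ 0.001   0.     -0.0001]
```

One more 0.4 mm step to confirm there is still play before the stop.

>>> carry_out(
  series=[
    [[0.001,0,0,0,0,0,32],[0.002,0,0,0,0,0,32],[0.003,0,0,0,0,0,32],[0.004,0,0,0,0,0,32],[0.005,0,0,0,0,0,32],[0.005,0,0,0,0,0,32],[0.005,0,0,0,0,0,32],[0.005,0,0,0,0,0,32]],
  ],
)

```text
time_s: 35.87
ee_pos: [0.5328, 0.2405, 0.0741]
tcp_rot: [-0.532, 0.466, 0.532, 0.465]
wrist_force: [-0.4, 0.9, 3.6]
opening: 0.0333
```

Run:
```python
from h import *
im=capture('wrist');save(im,'w18',(260,160,390,360),3.8)
print(get_state()['wrist_force'],get_state()['ee_pos'])
```

```text
[ 0.18987015 -0.36144572  3.2541472 ] [0.5327679  0.24052367 0.07413978]
```

View pics/w18.png

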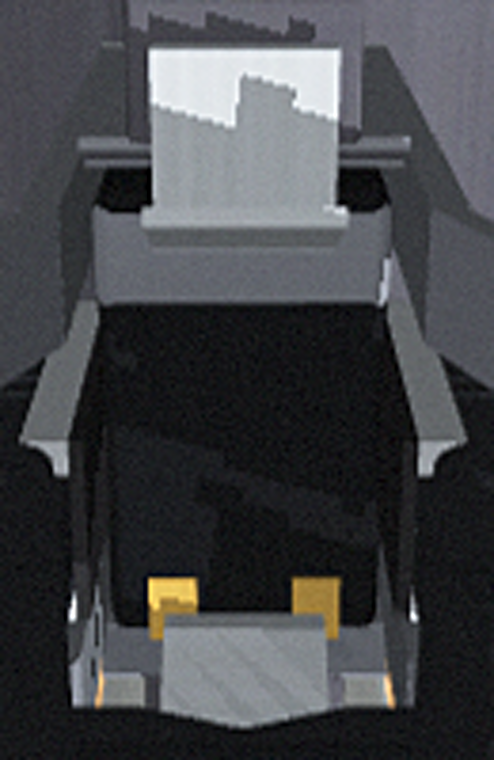

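>>> carry_out(
  series=[
    [[0,0,0,0,0,0,36],[0,0,0,0,0,0,40],[0,0,0,0,0,0,45],[0,0,0,0,0,0,50],[0,0,0,0,0,0,50],[0,0,0,0,0,0,50],[0,0,0,0,0,0,50],[-0.1,0,0,0,0,0,50]],
  ],
)

```text
time_s: 36.58
ee_pos: [0.5321, 0.2403, 0.0811]
tcp_rot: [-0.532, 0.466, 0.533, 0.465]
wrist_force: [0.4, -0.1, 0.0]
opening: 0.0501
```

>>> carry_out(
  series=[
    [[-0.2,0,0,0,0,0,50],[-0.4,0,0,0,0,0,50],[-0.6,0,0,0,0,0,50],[-0.8,0,0,0,0,0,50],[-1,0,0,0,0,0,50],[-1,0,0,0,0,0,50],[-1,0,0,0,0,0,50],[-1,0,0,0,0,0,50]],
  ],
)

```text
time_s: 37.25
ee_pos: [0.5326, 0.2405, 0.1617]
tcp_rot: [-0.532, 0.466, 0.532, 0.465]
wrist_force: [-0.8, -0.2, -0.9]
opening: 0.05
```

Run:
```python
from h import *
im=capture('wrist');save(im,'w19',(220,100,430,330),3.2)
print(get_state()['wrist_force'],get_state()['ee_pos'])
```

```text
[-0.3793134   0.3141064   0.37024812] [0.53241    0.24038847 0.16138732]
```

View pics/w19.png

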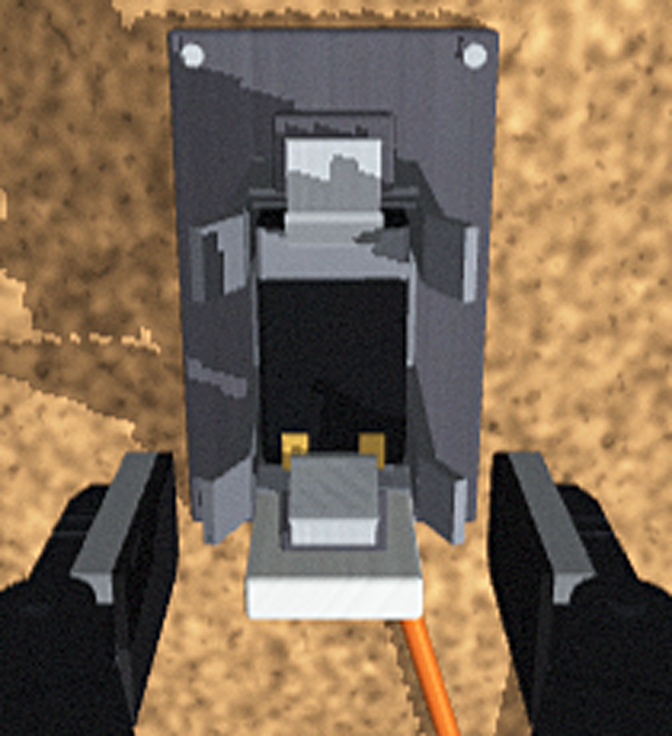

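Run:
```python
from h import *
im=capture('top');save(im,'t20',s=1.25)
print(sign_off())
```

```text
the job is handed in; nothing more can be done
None
```

View pics/t20.png

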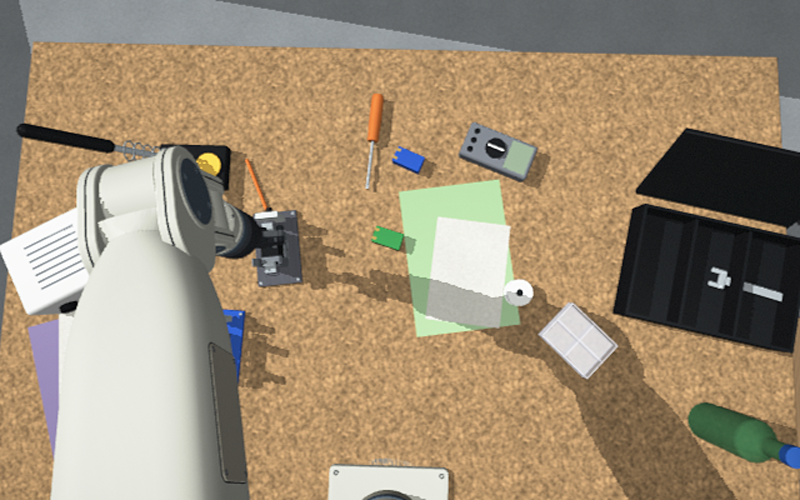

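I loaded both packs into the dark magazine one after the other, lying flat with the brass contacts towards the column, and handed the job in at about 37 s. I pushed each one past the lips and let go; the first was released before I fetched the second.

- **Seating:** The last wrist picture, taken after the gripper was clear, shows both lips over the top pack with the contacts on the column side. An earlier picture showed the first pack under both lips in the same way.
- **Force:** The vertical wrist force never read above about 4.3 N while pressing. It is only read at the end of each move, so short peaks in between would not show. I released about 0.7 mm deeper than where the lips were first seen closed over the second pack. The hard stop was never reached, so the second pack's clearance to it was not felt directly.
- **Magazine height:** The clamping height h came out at roughly 2 to 3 mm from where the packs first touched. The lips closing over the second pack pointed to slightly more, at least about 3 mm.
- **Other things:** The last top view shows the meter, spool, tray, screwdriver and the blue and green look-alike packs where they were. The blue look-alike dock was partly hidden by the arm in that picture.

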